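Unhook the check weight and zero the tensiometer

TASK

Lift the steel check weight up and off the tensiometer's delicate hook without wrenching it, keep it upright, and set it gently all the way down, standing, in the empty socket of the blue weight rack. Then, with the hook bare, press the green zero key fully down, hold it for a good second and let it go. Leave everything else where it stands.

Things in the scene. Friction and masses are not known exactly. Their poses are not given: they have to be found in the camera images.
- tensiometer: fixed gate-shaped instrument; front faces its -x (roughly to the robot). Origin on the bench under the hook seat. Base x -90 to 125, y +-115, 40 mm high; uprights at x 70 to 100, y +-82 to +-108 mm; head box x -28 to 120, y +-115, z 294 to 389 mm, so the hook cannot be reached from straight above; the space in front and between the uprights is free
- hook_seat (a point): lowest point of the hook's seat, 252 mm above the bench; axes as the tensiometer's. The hook is a V-shaped steel strip 14 mm wide (y): it rises 9 mm to a free tip 16 mm in front (-x) and 9 mm to its wire 17 mm behind. The hung bar must rise 10 mm or more (room for 30) and then come forward (-x) over the tip
- check_weight: loose steel weight, about 0.36 kg, hung on the hook, underside 67 mm above the bench. Origin at the centre of its underside, z up. Foot 32 mm diameter to z = 50, stem 12 mm diameter to z = 142, then a bail of 6 mm wire in its yz plane: legs at y = +-18, top bar at z = 188 mm. Grip the stem just above the foot, tool tilted 35 to 40 degrees to stay clear in front of hook and head
- bail_bar (a point): middle of the top bar of the check weight's bail (188 mm above its underside); this bar rests on the hook
- rack: blue block, fixed, 80 x 190 x 35 mm high; origin at the centre of its underside. Two round sockets 36 mm wide and 22 mm deep, at y = +50 mm (empty) and y = -50 mm (holds the brass weight)
- rack_hole0 (a point): centre of the mouth of the empty socket, on the rack's top face 35 mm above the bench; 36 mm diameter, 22 mm deep, flat floor
- zero_key (a joint): green sprung key on the grey key pad: 0 up, 0.006 m fully down (about 5 N); springs back
- zero_key_top (a point): centre of the top of the green key, 28 mm diameter, which is pressed straight down
- keypad: grey box, fixed, 100 x 75 x 26 mm high, carrying the green key; origin at the centre of its underside
- brass_weight: brass weight, 32 mm diameter foot, 71 mm tall overall, standing in the rack's second socket; origin at the centre of its underside; bystander
- sample_bottle: small amber glass bottle, 36 mm diameter, 75 mm tall; origin at the centre of its underside; bystander
- beaker: open glass beaker, 68 mm diameter, 80 mm tall; origin at the centre of its underside; bystander
- screwdriver: screwdriver lying on the bench along its x axis; origin under its middle; bystander
- wash_bottle: white plastic wash bottle with red cap, 60 mm diameter, 150 mm tall; origin at the centre of its underside; bystander
- oil_can: closed metal sample can, 66 mm diameter, 110 mm tall; origin at the centre of its underside; bystander
- sample_dish: shallow white ceramic dish, 60 mm diameter, 25 mm tall; origin at the centre of its underside; bystander
Not all that is in view belongs to the job. Several things have the shape of the check_weight; the one meant has the colours described above. What is shaped like the keypad but turquoise is not meant.

How it is judged:
On the way, in this order (a step that is already met when the one before it is completed fails the run):
1. the check weight is off the hook, its bar at least 60 mm from the seat (distance between bail_bar and hook_seat above 0.06 m), for 0.1 s.
2. the check weight stands fully home in the empty socket, let go by the fingers (horizontal distance between check_weight and rack_hole0 below 0.006 m and z of check_weight in the frame of rack_hole0 below -0.018 m and angle between check_weight's own z axis and vertical below 0.08 rad and linear speed of check_weight below 0.02 m/s and contact force between the fingers and check_weight below 0.1 N), for 0.2 s.
3. the zero key is held down (at least 4.5 of its 6 mm) for 0.8 s (value of joint zero_key above 0.0045 m), for 0.8 s.
At the end, for the whole second after the job is handed in: The check weight stands at rest in the rack's empty socket: within 6 mm of its axis, underside at least 18 mm below the mouth (22 mm is home), tilted less than 0.08 rad, slower than 20 mm/s; the zero key is back up (less than 1.5 mm down) (horizontal distance between check_weight and rack_hole0 below 0.006 m and z of check_weight in the frame of rack_hole0 below -0.018 m and angle between check_weight's own z axis and vertical below 0.08 rad and linear speed of check_weight below 0.02 m/s and value of joint zero_key below 0.0015 m); the robot touches nothing.
It fails at once if the tensiometer or its hook is wrenched or struck with the weight (over 20 N) (contact force between check_weight and tensiometer above 20 N).
It fails at once if the tensiometer is struck by the robot (over 25 N) (contact force between the arm and tensiometer above 25 N).
It fails at once if the check weight is tipped over (more than 0.7 rad from upright) (angle between check_weight's own z axis and vertical above 0.7 rad).
It fails at once if the check weight is dropped or slammed on the rack (over 60 N) (contact force between check_weight and rack above 60 N).
It fails at once if a bystander is shifted (any of the loose things but the check weight, by more than 25 mm) (distance of any of brass_weight, sample_bottle, beaker, screwdriver, wash_bottle, oil_can, sample_dish from where it was at the start of the episode above 0.025 m).
It also fails if it takes over 72 s, if anything falls off the work surface, if the arm or the gripper's body presses on something with over 40 N, if the wrist force passes 120 N, or if a joint passes its speed limit or range.

ROBOT

A 6-joint arm with a two-finger parallel gripper is mounted at the origin on the work surface. World frame = base frame: x ahead of the robot, y to its left, z up, the work surface at z = 0. Lengths are in m, angles in rad, forces in N, time in s.
With the tool pointing down it reaches from about 0.4 to 0.825 m from the base axis. Payload 7 kg.
Tool frame: the origin (TCP) lies midway between the tips of the shut fingers; the grasp point (between the pads) lies 19 mm behind it; z points along the fingers, y is the line along which they close (so a half turn about z gives the same grasp; the last joint's range is limited). The gripper opens to 85 mm and grips with 20 to 120 N. Pads are 22 mm wide; open, the fingers measure 114 mm over their backs; the gripper's body (76 mm by 85 mm) begins 54 mm behind the grasp point. The pads swing forward as they close: fully open they stand 13 mm farther back than shut.
Start: joints at [-0.935, 0.359, 0.012, 0, -1.224, -0.288], TCP at [0.23, -0.635, 0.231] pointing down, gripper open.
Joint ranges: [-3.07, 3.07], [-1.43, 2.12], [-1.02, 1.25], [-3.03, 1.67], [-3.05, -0], [-3.03, 3.03]. Speed limits (rad/s): [2.39, 2.39, 3.01, 3.14, 3.14, 3.14].

INTERFACE

Orientations are given as a 3x3 rotation matrix whose columns are the frame's x, y, z axes.
In Python, from bench import monitor, snapshot, camera_params, bot gives the robot as it stands.
- The arm moves only by the tool arm_command, never from a script. Its argument "motion" is a list of rows, each a list of 5 numbers: the opening, from -1 (shut) to 1 (fully open), then the shift along the tool's x, y, z each as a share of 0.1 m, from -1 to 1, then the turn about the tool's z as a share of 90 degrees, from -1 to 1. A call has exactly 10 rows; each row is the pose to reach, as a shift and turn from the pose commanded when the call began, along the tool's axes at that moment; what a row does not reach only later rows make up. A row lasts 1/10 s, in which the tool goes at most 50 mm and 8.59 degrees, less where a joint would pass 70% of its speed; a pose out of reach is approached as far as the arm can. A call with a number of a shift or a turn outside -1 to 1 is refused whole. A call with a gripper value outside its range is refused whole. The fingers move at their own pace and stop on an object; "force" is the grip in N (left out, the last holds). Time passes only in rows, so rows that repeat a pose let the fingers close, or fill a call up. It gives the time, the measured TCP pose, the force, the opening and the grip force at its end, in the units of the state.
- monitor.get_state(): the state, without advancing time (a new reading comes with each control period).
- snapshot(name): name is "scene" or "top" or "wrist"; returns the picture (384x512x3 uint8, red, green, blue); there is no depth.
- camera_params(name): a dict with "intrinsics" (3x3 intrinsics, pixels), "dist" ([k1, k2, p1, p2, k3] as OpenCV has them; the pictures are not rectified), "pose" (4x4, takes a point from camera to world coordinates). Camera axes: x right, y down, z forward; pixel columns grow to the right and rows downward; lengths in m; the calibration is good to about 2 mm. A picture is of the moment at which its call begins: read the wrist's pose just before it. camera_params takes no time and is no camera call; for the wrist camera it gives the pose at the moment of the call.
- bot.close_job(): hands the job in; it is judged then, once.
The state is a dict: "time_s": time; "joint_positions": joint angles; "joint_velocities": joint speeds; "effort": joint torques, N m; "position": TCP position; "orientation": TCP orientation; "wrist_force": force on the tool from outside, world axes, zero at the start; "wrist_torque": the same for the moment, N m; "finger_gap": finger opening in m; "grip_force": force on a finger pad.
Only numpy, scipy, OpenCV 4.12 (cv2) and the standard library are available. Lean on these libraries where they do the work, as an engineer would, in place of code of your own. Each camera call takes 0.05 s, during which the arm holds its last target. There are 200 camera calls.

## Working session

There is one attempt and no reset: what is moved stays moved. The work goes in short steps, Python scripts to look and compute and a tool call to move; the robot and the scene stay as the last step left them, time stands still between calls to the robot, and variables do not carry over. Pictures are saved under pics/ and viewed, at most 10 in all, crops included, and the job is handed in when it is done.

Besides the shell and the picture viewer there is one more tool, called after "Request:" as name(argument=value, ...), one argument or row to a line, values as JSON. arm_command: Moves the arm, as the interface text tells. Its arguments: {"type":"object","properties":{"motion":{"type":"array"},"force":{"type":"number"}},"required":["motion"]}

```bash
mkdir -p pics; ls; python3 - <<'E'
from bench import monitor,snapshot,camera_params
import cv2,numpy as np
for n in("scene","top","wrist"):
    p=camera_params(n); im=snapshot(n); cv2.imwrite(f"pics/{n}0.png",im[...,::-1])
    print(n,np.round(p["intrinsics"],1).tolist(),np.round(p["dist"],3),np.round(p["pose"],3).tolist())
s=monitor.get_state();print(s["time_s"],s["position"],s["orientation"])
a=cv2.imread("pics/scene0.png");b=cv2.imread("pics/top0.png")
E
```

```text
pics
scene [[352.7, 0.0, 252.8], [0.0, 352.7, 196.9], [0.0, 0.0, 1.0]] [-0.035  0.     0.     0.     0.   ] [[-0.987, -0.136, 0.083, 0.483], [-0.159, 0.79, -0.593, 0.558], [0.015, -0.598, -0.801, 0.929], [0.0, 0.0, 0.0, 1.0]]
top [[479.0, 0.0, 257.4], [0.0, 479.0, 193.7], [0.0, 0.0, 1.0]] [-0.052  0.     0.     0.     0.   ] [[-0.021, -0.989, 0.147, 0.355], [-1.0, 0.019, -0.015, 0.018], [0.012, -0.147, -0.989, 1.419], [0.0, 0.0, 0.0, 1.0]]
wrist [[324.4, 0.0, 259.1], [0.0, 324.4, 186.9], [0.0, 0.0, 1.0]] [-0.092  0.     0.     0.     0.   ] [[-0.34, 0.891, 0.3, 0.152], [0.94, 0.322, 0.109, -0.663], [0.001, 0.319, -0.948, 0.373], [0.0, 0.0, 0.0, 1.0]]
0.15 [ 0.22989293 -0.63426595  0.23057512] [[-9.40176213e-01 -3.40688104e-01 -5.51897669e-04]
 [-3.40688527e-01  9.40175524e-01  1.14573754e-03]
 [ 1.28541529e-04  1.26522039e-03 -9.99999191e-01]]
```

View pics/scene0.png

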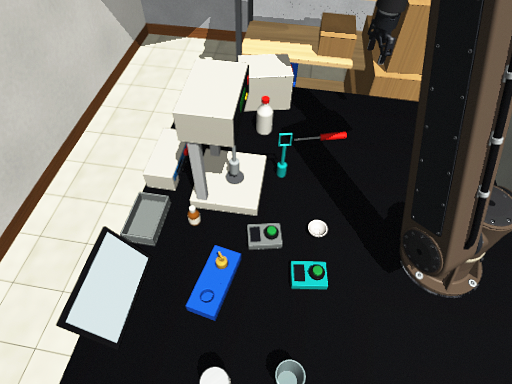

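View pics/top0.png

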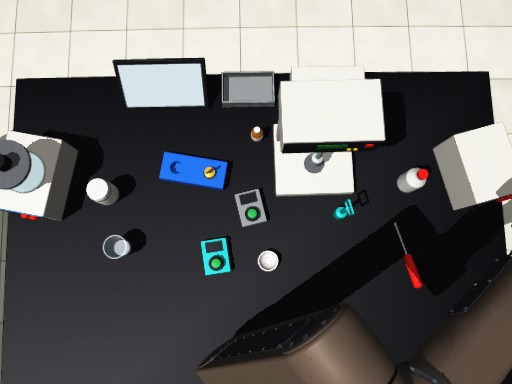

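The scene view shows the grey steel weight hanging at about (234,165) and the turquoise decoy standing at (283,165). It also shows the grey keypad's key at (271,231), the turquoise pad at (310,274), and the rack's empty socket at (207,296). In the top view the steel weight is at (316,160), the decoy at (345,208), the grey pad's key at (252,213), and the empty socket at (176,168).

The steel-grey weight on the hook and the grey pad fit the description. I'll confirm both in one enlarged crop.

```bash
cat > h.py <<'E'
import numpy as np,cv2
from bench import camera_params
P={n:camera_params(n) for n in("scene","top")}
def ray(n,uv,p=None):
    p=p or P[n]; T=np.array(p["pose"])
    q=cv2.undistortPoints(np.array([[uv]],float),np.array(p["intrinsics"]),np.array(p["dist"]))[0,0]
    d=T[:3,:3]@[q[0],q[1],1]; return T[:3,3],d/np.linalg.norm(d)
def plane(n,uv,z,p=None):
    o,d=ray(n,uv,p); return o+d*(z-o[2])/d[2]
def tri(r1,r2):
    (a,d),(b,e)=r1,r2
    s=np.linalg.lstsq(np.c_[d,-e],b-a,rcond=None)[0]
    p,q=a+d*s[0],b+e*s[1]; return (p+q)/2,np.linalg.norm(p-q)
def proj(n,X,p=None):
    p=p or P[n]; T=np.linalg.inv(np.array(p["pose"])); X=np.atleast_2d(X).astype(float)
    return cv2.projectPoints(X,cv2.Rodrigues(T[:3,:3])[0],T[:3,3],np.array(p["intrinsics"]),np.array(p["dist"]))[0][:,0]
E
python3 - <<'E'
from h import *
a=cv2.imread("pics/scene0.png");b=cv2.imread("pics/top0.png")
c1=cv2.resize(a[125:225,180:300],None,fx=3.3,fy=5.5,interpolation=3)
c1=cv2.resize(a[130:260,190:290],(400,520),interpolation=3)
c2=cv2.resize(b[130:230,270:370],(390,390),interpolation=3)
c2=cv2.copyMakeBorder(c2,0,130,0,0,0)
cv2.imwrite("pics/crop1.png",np.hstack([c1,c2]))
for n,im in(("scene",a),("top",b)):
    h=cv2.cvtColor(im,cv2.COLOR_BGR2HSV)
    for nm,lo,hi in(("blue",(108,150,60),(122,255,255)),("green",(50,120,60),(75,255,255)),("brass",(15,120,80),(28,255,255))):
        m=cv2.inRange(h,lo,hi)
        for c in cv2.findContours(m,0,1)[0]:
            A=cv2.contourArea(c)
            if A>40:
                (x,y,w,hh)=cv2.boundingRect(c); M=cv2.moments(c)
                print(n,nm,A,(x,y,w,hh),round(M["m10"]/A,1),round(M["m01"]/A,1),np.round(cv2.boxPoints(cv2.minAreaRect(c)),1).tolist() if nm=="blue" else "")
E
```

```text
scene blue 2234.0 (185, 245, 57, 76) 213.5 282.5 [[183.5, 308.70001220703125], [212.10000610351562, 241.0], [243.1999969482422, 254.1999969482422], [214.60000610351562, 321.79998779296875]]
scene blue 52.0 (291, 63, 7, 24) 294.5 71.4 [[291.0, 63.0], [296.8999938964844, 62.5], [298.8999938964844, 85.5999984741211], [293.0, 86.0999984741211]]
scene green 73.5 (313, 265, 10, 11) 317.3 270.1 
scene green 65.5 (267, 226, 10, 10) 271.3 230.4 
scene brass 104.5 (216, 252, 11, 17) 221.1 261.5 
scene brass 81.5 (348, 68, 10, 26) 352.6 80.1 
scene brass 1464.5 (317, 13, 41, 47) 337.3 35.8 
scene brass 3409.5 (369, 0, 62, 102) 404.2 56.9 
top blue 1801.5 (159, 151, 69, 40) 192.9 170.4 [[158.10000610351562, 179.1999969482422], [163.10000610351562, 150.5], [227.60000610351562, 161.60000610351562], [222.60000610351562, 190.3000030517578]]
top green 64.0 (211, 258, 10, 10) 215.5 262.8 
top green 67.0 (247, 209, 10, 10) 251.5 213.2 
top green 44.0 (318, 144, 29, 4) 332.9 145.6 
top brass 79.5 (204, 167, 11, 11) 209.3 172.1
```

View pics/crop1.png

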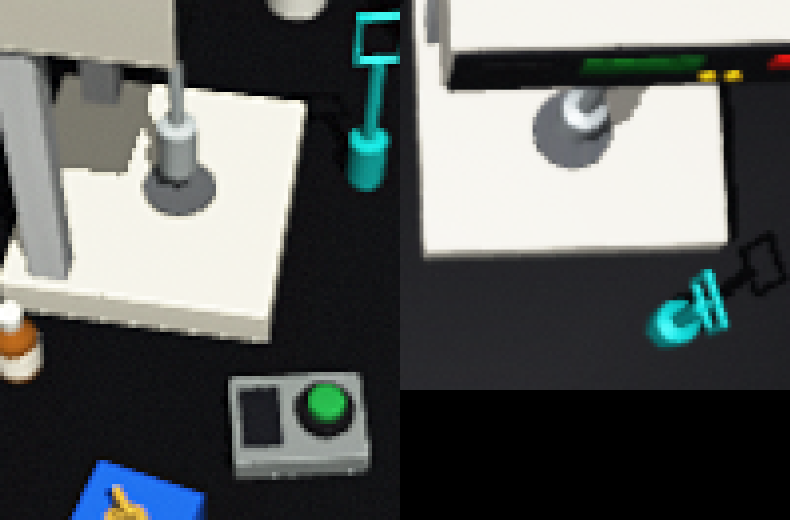

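The crop confirms it: the steel-grey weight with its foot top at scene (234,160) and top (317,158) hangs over the grey disc on the white base. The grey pad with the green key is the right keypad, and the turquoise weight and pad are decoys. Next I'll measure.

```bash
python3 - <<'E'
from h import *
np.set_printoptions(precision=4,suppress=True)
a=cv2.imread("pics/scene0.png");b=cv2.imread("pics/top0.png")
S=(233.7,160.2);T=(316.6,157.4)
print("foottop",plane("scene",S,.117),plane("top",T,.117),tri(ray("scene",S),ray("top",T)))
print("disc",plane("scene",(234.6,176.7),.04),plane("top",(314.1,163),.04))
c=[(424-400)/3.9+270-.4,257/3.9+130-.4];d=[(727-400)/3.9+270-.4,243/3.9+130-.4]
L,R=plane("top",c,.04),plane("top",d,.04);print("base front corners",L,R,np.linalg.norm(L-R)) 
v=(L-R)/np.linalg.norm(L-R);yaw=np.arctan2(-v[0],v[1]);m=(L+R)/2
print("yaw",yaw,"origin",m[:2]+.09*np.array([np.cos(yaw),np.sin(yaw)]))
# scene corners
q=[plane("scene",(270/4+190-.4,322/4+130-.4),.04),plane("scene",(303/4+190-.4,102/4+130-.4),.04)];print("scene FL/FR?",q)
print("key",[plane("scene",(271.3,230.4),z) for z in(.03,.04)],[plane("top",(251.5,213.2),z) for z in(.03,.04)],tri(ray("scene",(271.3,230.4)),ray("top",(251.5,213.2))))
for n,im in(("scene",a),("top",b)):
    h=cv2.cvtColor(im,cv2.COLOR_BGR2HSV)
    m=cv2.inRange(h,(108,150,0),(122,255,255))
    x0,y0,w,hh=(185,245,57,76) if n=="scene" else (159,151,69,40)
    sub=h[y0:y0+hh,x0:x0+w]; V=sub[...,2]
    # print map of top V
    print(n);print("\n".join("".join("#" if (mm and vv>170) else "+" if (mm and vv>120) else "o" if mm else "." for mm,vv in zip(r,rv)) for r,rv in zip(m[y0:y0+hh,x0:x0+w],V)))
E
```

```text
foottop [ 0.6487 -0.1737  0.117 ] [ 0.648  -0.1688  0.117 ] (array([ 0.647 , -0.168 ,  0.1233]), np.float64(0.0007739323077187506))
disc [ 0.6475 -0.1715  0.04  ] [ 0.6486 -0.1718  0.04  ]
base front corners [ 0.5541 -0.0561  0.04  ] [ 0.5603 -0.2839  0.04  ] 0.2278818111677294
yaw 0.02715199474989298 origin [ 0.6471 -0.1676]
scene FL/FR? [array([ 0.5544, -0.0523,  0.04  ]), array([ 0.5612, -0.2854,  0.04  ])]
key [array([0.5024, 0.0062, 0.03  ]), array([0.5022, 0.0124, 0.04  ])] [array([0.5048, 0.0154, 0.03  ]), array([0.5037, 0.0154, 0.04  ])] (array([0.5026, 0.0155, 0.0453]), np.float64(0.0010902338591368215))
scene
.............................+##o........................
............................o######o.....................
............................+#########o..................
...........................o#############o...............
...........................+################o............
...........................####################o.........
..........................+######..###############o......
..........................#######...#################o...
.........
[... 6038 characters left out ...]

..........oooo+++++##############################################o...
................oooo+++++########################################o...
......................oooo+++++##################################o...
............................oooo+++++############################o...
..................................oooo+++++#####################+o...
.......................................ooooo+++++###############oo...
.............................................ooooo+++++#########o....
...................................................ooooo+++++###o....
.........................................................ooooo++o....
...............................................................o.....
```

```bash
python3 - <<'E'
from h import *
np.set_printoptions(precision=4,suppress=True)
for n,cs,hole in(("scene",[(215,245),(241,253.5),(214,316),(185,304.5)],(206.5,295.7)),("top",[(164,151),(227,162),(222.3,188.5),(159.2,178)],(175.3,167))):
    X=np.array([plane(n,c,.035) for c in cs])[:,:2]; print(n,X.tolist(),"c",X.mean(0),"sides",np.linalg.norm(np.diff(X[[0,1,2,3,0]],axis=0),axis=1),"hole",plane(n,hole,.035))
    g=[(209.3,172.1)] if n=="top" else [(221.1,261.5)]
    print("brass",plane(n,g[0],.06))
E
```

```text
scene [[0.6554712264633429, 0.08501516881574689], [0.577059836030535, 0.09932436765369973], [0.6129840143339413, 0.2848883023566978], [0.693307081867972, 0.26829887519299084]] c [0.6347 0.1844] sides [0.0797 0.189  0.082  0.1871] hole [0.6442 0.236  0.035 ]
brass [0.6232 0.145  0.06  ]
top [[0.6943231610648931, 0.27098178462602857], [0.6574103892978607, 0.08477999943842035], [0.5785074871999666, 0.09943149690245548], [0.6133147262910275, 0.2843784008070783]] c [0.6359 0.1849] sides [0.1898 0.0803 0.1882 0.0821] hole [0.6453 0.2372 0.035 ]
brass [0.6231 0.135  0.06  ]
```

Measured so far:
- **Tensiometer:** origin about (0.647, -0.169), yaw about 0.03.
- **Socket:** about (0.645, 0.235).
- **Key:** about (0.503, 0.0145).

The commands have no tilt axis, so I'll lift high and see how the arm behaves at the edge of its reach.

Request:
arm_command(
  motion=[
    [1,-0.2,0.2,-0.3,0],
    [1,-0.4,0.4,-0.6,0],
    [1,-0.6,0.6,-0.9,0],
    [1,-0.8,0.8,-1,0],
    [1,-0.9,1,-1,0],
    [1,-0.9,1,-1,0.1],
    [1,-0.9,1,-1,0.1],
    [1,-0.9,1,-1,0.1],
    [1,-0.9,1,-1,0.1],
    [1,-0.9,1,-1,0.1],
  ],
)

```text
time_s: 1.15
position: [0.2804, -0.5102, 0.3308]
orientation: [[-0.982, -0.191, -0.001], [-0.191, 0.982, 0.001], [0.0, 0.001, -1.0]]
wrist_force: [0.8, -0.4, -0.3]
finger_gap: 0.0857
grip_force: 0.0
```

Request:
arm_command(
  motion=[
    [1,-0.2,0.3,-0.3,0],
    [1,-0.4,0.6,-0.6,0],
    [1,-0.6,0.9,-0.9,0],
    [1,-0.8,1,-1,0.1],
    [1,-0.9,1,-1,0.2],
    [1,-0.9,1,-1,0.2],
    [1,-0.9,1,-1,0.2],
    [1,-0.9,1,-1,0.2],
    [1,-0.9,1,-1,0.2],
    [1,-0.9,1,-1,0.2],
  ],
)

```text
time_s: 2.15
position: [0.3495, -0.395, 0.4311]
orientation: [[-0.992, 0.123, -0.0], [0.123, 0.992, 0.0], [0.0, 0.0, -1.0]]
wrist_force: [0.2, -0.1, 0.1]
finger_gap: 0.0856
grip_force: 0.0
```

```bash
python3 - <<'E'
from bench import monitor
import numpy as np
np.set_printoptions(precision=4,suppress=True)
s=monitor.get_state();print(s["time_s"],s["position"],np.array(s["orientation"]),np.array(s["joint_positions"]))
E
```

```text
2.15 [ 0.3495 -0.395   0.4311] [[-0.9924  0.1227 -0.0004]
 [ 0.1227  0.9924  0.0001]
 [ 0.0004  0.0001 -1.    ]] [-0.4742  0.0463  0.0564  0.0001 -1.5813 -1.2196]
```

Request:
arm_command(
  motion=[
    [1,-0.3,0.3,-0.2,0],
    [1,-0.6,0.6,-0.4,0],
    [1,-0.9,0.9,-0.6,0],
    [1,-1,1,-0.8,0],
    [1,-1,1,-0.8,-0.1],
    [1,-1,1,-0.8,-0.1],
    [1,-1,1,-0.8,-0.1],
    [1,-1,1,-0.8,-0.1],
    [1,-1,1,-0.8,-0.1],
    [1,-1,1,-0.8,-0.1],
  ],
)

```text
time_s: 3.15
position: [0.4612, -0.308, 0.5112]
orientation: [[-0.999, -0.032, -0.0], [-0.032, 0.999, 0.0], [0.0, 0.0, -1.0]]
wrist_force: [-0.1, 0.1, -0.7]
finger_gap: 0.0855
grip_force: 0.0
```

Request:
arm_command(
  motion=[
    [1,-0.3,0.3,-0.2,0],
    [1,-0.6,0.6,-0.4,0],
    [1,-0.9,0.9,-0.6,0],
    [1,-1,1,-0.8,0],
    [1,-1,1,-0.8,0],
    [1,-1,1,-0.8,0],
    [1,-1,1,-0.8,0],
    [1,-1,1,-0.8,0],
    [1,-1,1,-0.8,0],
    [1,-1,1,-0.8,0],
  ],
)

```text
time_s: 4.15
position: [0.5576, -0.2048, 0.5913]
orientation: [[-0.999, -0.033, 0.0], [-0.033, 0.999, 0.0], [-0.0, 0.0, -1.0]]
wrist_force: [-0.6, 0.1, -0.3]
finger_gap: 0.0857
grip_force: 0.0
```

Request:
arm_command(
  motion=[
    [1,-0.3,0,-0.2,0],
    [1,-0.6,0,-0.4,0],
    [1,-0.9,0,-0.6,0],
    [1,-1,0,-0.8,0],
    [1,-1,0,-1,0],
    [1,-1,0,-1,0],
    [1,-1,0,-1,0],
    [1,-1,0,-1,0],
    [1,-1,0,-1,0],
    [1,-1,0,-1,0],
  ],
)

```text
time_s: 5.15
position: [0.6392, -0.1956, 0.6673]
orientation: [[-0.999, -0.033, 0.021], [-0.034, 0.999, -0.01], [-0.02, -0.01, -1.0]]
wrist_force: [0.5, -0.8, -0.4]
finger_gap: 0.0854
grip_force: 0.0
```

```bash
cat > st.py <<'E'
from bench import monitor
import numpy as np
np.set_printoptions(precision=4,suppress=True)
s=monitor.get_state();print(s["time_s"],s["position"],np.array(s["orientation"]).tolist(),np.array(s["joint_positions"]))
E
python3 st.py
```

```text
5.15 [ 0.6392 -0.1956  0.6673] [[-0.9992275948475648, -0.0334140533641107, 0.020681265264270093], [-0.03362041980473201, 0.9993874807938664, -0.00971239438258237], [-0.020344067127895694, -0.010400205299396562, -0.9997389432559013]] [-0.0003  0.507   1.251   0.0129 -2.2941 -1.5283]
```

It started tilting at the reach limit (j3 = 1.25), so I'll push outward more.

Request:
arm_command(
  motion=[
    [1,-0.3,0,-0.3,0],
    [1,-0.6,0,-0.6,0],
    [1,-1,0,-1,0],
    [1,-1,0,-1,0],
    [1,-1,0,-1,0],
    [1,-1,0,-1,0],
    [1,-1,0,-1,0],
    [1,-1,0,-1,0],
    [1,-1,0,-1,0],
    [1,-1,0,-1,0],
  ],
)

```text
time_s: 6.15
position: [0.6612, -0.172, 0.6668]
orientation: [[-0.998, -0.033, 0.051], [-0.034, 0.999, -0.025], [-0.05, -0.026, -0.998]]
wrist_force: [-0.2, 0.2, -0.1]
finger_gap: 0.0854
grip_force: 0.0
```

```bash
python3 st.py
```

```text
6.15 [ 0.6612 -0.172   0.6668] [[-0.998166952667756, -0.032768731413949606, 0.05088167492807506], [-0.03405421601078468, 0.9991170374290635, -0.02460601330695595], [-0.0500304404723434, -0.02629364486889767, -0.9984015220669747]] [ 0.0452  0.5133  1.2506  0.0348 -2.258  -1.5598]
```

Request:
arm_command(
  motion=[
    [1,0.2,0,0.2,0],
    [1,0.4,0,0.4,0],
    [1,0.6,0,0.6,0],
    [1,0.8,0,0.8,0],
    [1,1,0,1,0],
    [1,1,0,1,0],
    [1,1,0,1,0],
    [1,1,0,1,0],
    [1,1,0,1,0],
    [1,1,0,1,0],
  ],
)

```text
time_s: 7.15
position: [0.5675, -0.1777, 0.5618]
orientation: [[-0.998, -0.033, 0.051], [-0.034, 0.999, -0.025], [-0.05, -0.026, -0.998]]
wrist_force: [1.1, -0.7, -0.3]
finger_gap: 0.0852
grip_force: 0.0
```

```bash
python3 st.py
```

```text
7.15 [ 0.5675 -0.1777  0.5618] [[-0.9981666665091149, -0.03306008352561069, 0.05069848861022293], [-0.0343405395404139, 0.999107471439382, -0.024596500931593563], [-0.049840076385921896, -0.02629242079543567, -0.9984110753565192]] [ 0.0427  0.1664  0.4671  0.0276 -1.8218 -1.5722]
```

Tilt persists: the commanded pose is what was actually reached. So I can build the tilt up step by step. I'll roll 45° so that x and y can push together.

Request:
arm_command(
  motion=[
    [1,-0.2,0,0.1,-0.05],
    [1,-0.4,0,0.2,-0.1],
    [1,-0.6,0,0.3,-0.15],
    [1,-0.8,0,0.4,-0.2],
    [1,-1,0,0.4,-0.25],
    [1,-1,0,0.4,-0.3],
    [1,-1,0,0.4,-0.35],
    [1,-1,0,0.4,-0.4],
    [1,-1,0,0.4,-0.45],
    [1,-1,0,0.4,-0.5],
  ],
)

```text
time_s: 8.15
position: [0.6691, -0.1753, 0.5265]
orientation: [[-0.68, -0.731, 0.05], [-0.733, 0.68, -0.025], [-0.016, -0.054, -0.998]]
wrist_force: [0.2, 0.1, -0.1]
finger_gap: 0.0855
grip_force: 0.0
```

Request:
arm_command(
  motion=[
    [1,-0.5,-0.5,0,0],
    [1,-1,-1,0,0],
    [1,-1,-1,0,0],
    [1,-1,-1,0,0],
    [1,-1,-1,0,0],
    [1,-1,-1,0,0],
    [1,-1,-1,0,0],
    [1,-1,-1,0,0],
    [1,-1,-1,0,0],
    [1,-1,-1,0,0],
  ],
)

```text
time_s: 9.15
position: [0.807, -0.1702, 0.5346]
orientation: [[-0.682, -0.729, 0.056], [-0.731, 0.682, -0.025], [-0.02, -0.058, -0.998]]
wrist_force: [1.0, 0.6, -0.3]
finger_gap: 0.0855
grip_force: 0.0
```

Request:
arm_command(
  motion=[
    [1,-0.5,-0.5,0,0],
    [1,-1,-1,0,0],
    [1,-1,-1,0,0],
    [1,-1,-1,0,0],
    [1,-1,-1,0,0],
    [1,-1,-1,0,0],
    [1,-1,-1,0,0],
    [1,-1,-1,0,0],
    [1,-1,-1,0,0],
    [1,-1,-1,0,0],
  ],
)

```text
time_s: 10.15
position: [0.8729, -0.1527, 0.4804]
orientation: [[-0.681, -0.726, 0.095], [-0.731, 0.681, -0.038], [-0.037, -0.096, -0.995]]
wrist_force: [-0.1, 0.5, 0.2]
finger_gap: 0.0852
grip_force: 0.0
```

```bash
python3 st.py
```

```text
10.15 [ 0.8729 -0.1527  0.4804] [[-0.681100025944286, -0.7259588166655978, 0.09532340302453794], [-0.7312402827205653, 0.6810571307331519, -0.03806354692188001], [-0.037288115874108164, -0.0956293949735735, -0.9947183597539294]] [ 0.0638  0.7717  1.2508  0.0476 -1.9565 -0.7955]
```

Request:
arm_command(
  motion=[
    [1,-0.5,-0.5,-0.2,0],
    [1,-1,-1,-0.5,0],
    [1,-1,-1,-0.5,0],
    [1,-1,-1,-0.5,0],
    [1,-1,-1,-0.5,0],
    [1,-1,-1,-0.5,0],
    [1,-1,-1,-0.5,0],
    [1,-1,-1,-0.5,0],
    [1,-1,-1,-0.5,0],
    [1,-1,-1,-0.5,0],
  ],
)

```text
time_s: 11.15
position: [0.9063, -0.1319, 0.4656]
orientation: [[-0.679, -0.721, 0.138], [-0.732, 0.679, -0.05], [-0.058, -0.135, -0.989]]
wrist_force: [-0.4, 0.4, -0.4]
finger_gap: 0.0853
grip_force: 0.0
```

```bash
python3 st.py
```

```text
11.15 [ 0.9063 -0.1319  0.4656] [[-0.6786475681772801, -0.7213354882748308, 0.13824829677929312], [-0.7321752023293164, 0.6792883756123795, -0.04986758317704477], [-0.057939203490284724, -0.1350644887200419, -0.9891413612753767]] [ 0.0921  0.7957  1.2507  0.0658 -1.8914 -0.8185]
```

Request:
arm_command(
  motion=[
    [1,-0.5,-0.5,-0.2,0],
    [1,-1,-1,-0.5,0],
    [1,-1,-1,-0.5,0],
    [1,-1,-1,-0.5,0],
    [1,-1,-1,-0.5,0],
    [1,-1,-1,-0.5,0],
    [1,-1,-1,-0.5,0],
    [1,-1,-1,-0.5,0],
    [1,-1,-1,-0.5,0],
    [1,-1,-1,-0.5,0],
  ],
)

```text
time_s: 12.15
position: [0.9345, -0.1127, 0.4577]
orientation: [[-0.675, -0.715, 0.183], [-0.733, 0.677, -0.061], [-0.081, -0.175, -0.981]]
wrist_force: [0.5, 0.2, 0.2]
finger_gap: 0.0853
grip_force: 0.0
```

Request:
arm_command(
  motion=[
    [1,-0.5,-0.5,-0.2,0],
    [1,-1,-1,-0.5,0],
    [1,-1,-1,-0.5,0],
    [1,-1,-1,-0.5,0],
    [1,-1,-1,-0.5,0],
    [1,-1,-1,-0.5,0],
    [1,-1,-1,-0.5,0],
    [1,-1,-1,-0.5,0],
    [1,-1,-1,-0.5,0],
    [1,-1,-1,-0.5,0],
  ],
)

```text
time_s: 13.15
position: [0.9582, -0.0949, 0.4561]
orientation: [[-0.67, -0.706, 0.229], [-0.735, 0.674, -0.07], [-0.104, -0.215, -0.971]]
wrist_force: [0.6, 0.6, -0.2]
finger_gap: 0.0856
grip_force: 0.0
```

Request:
arm_command(
  motion=[
    [1,-0.5,-0.5,-0.2,0],
    [1,-1,-1,-0.5,0],
    [1,-1,-1,-0.5,0],
    [1,-1,-1,-0.5,0],
    [1,-1,-1,-0.5,0],
    [1,-1,-1,-0.5,0],
    [1,-1,-1,-0.5,0],
    [1,-1,-1,-0.5,0],
    [1,-1,-1,-0.5,0],
    [1,-1,-1,-0.5,0],
  ],
)

```text
time_s: 14.15
position: [0.9778, -0.0785, 0.4605]
orientation: [[-0.663, -0.696, 0.275], [-0.737, 0.671, -0.079], [-0.129, -0.255, -0.958]]
wrist_force: [0.3, -0.3, -0.1]
finger_gap: 0.0852
grip_force: 0.0
```

```bash
python3 st.py
```

```text
14.15 [ 0.9778 -0.0785  0.4605] [[-0.6634327249375378, -0.6959770087335664, 0.27472353884629325], [-0.7369799897346367, 0.6712595644588322, -0.0791902257432922], [-0.1292962265987996, -0.2550031380920954, -0.9582566907413147]] [ 0.163   0.8273  1.2506  0.1246 -1.7296 -0.8768]
```

Request:
arm_command(
  motion=[
    [1,-0.5,-0.5,-0.2,0],
    [1,-1,-1,-0.5,0],
    [1,-1,-1,-0.5,0],
    [1,-1,-1,-0.5,0],
    [1,-1,-1,-0.5,0],
    [1,-1,-1,-0.5,0],
    [1,-1,-1,-0.5,0],
    [1,-1,-1,-0.5,0],
    [1,-1,-1,-0.5,0],
    [1,-1,-1,-0.5,0],
  ],
)

```text
time_s: 15.15
position: [0.9938, -0.0631, 0.4703]
orientation: [[-0.655, -0.684, 0.321], [-0.739, 0.668, -0.087], [-0.155, -0.294, -0.943]]
wrist_force: [-0.5, 0.1, -0.4]
finger_gap: 0.0853
grip_force: 0.0
```

Request:
arm_command(
  motion=[
    [1,-0.5,-0.5,-0.2,0],
    [1,-1,-1,-0.5,0],
    [1,-1,-1,-0.5,0],
    [1,-1,-1,-0.5,0],
    [1,-1,-1,-0.5,0],
    [1,-1,-1,-0.5,0],
    [1,-1,-1,-0.5,0],
    [1,-1,-1,-0.5,0],
    [1,-1,-1,-0.5,0],
    [1,-1,-1,-0.5,0],
  ],
)

```text
time_s: 16.15
position: [1.0063, -0.0486, 0.4852]
orientation: [[-0.646, -0.669, 0.367], [-0.742, 0.664, -0.094], [-0.181, -0.333, -0.925]]
wrist_force: [-0.4, -0.4, -0.2]
finger_gap: 0.0854
grip_force: 0.0
```

Request:
arm_command(
  motion=[
    [1,-0.5,-0.5,-0.2,0],
    [1,-1,-1,-0.5,0],
    [1,-1,-1,-0.5,0],
    [1,-1,-1,-0.5,0],
    [1,-1,-1,-0.5,0],
    [1,-1,-1,-0.5,0],
    [1,-1,-1,-0.5,0],
    [1,-1,-1,-0.5,0],
    [1,-1,-1,-0.5,0],
    [1,-1,-1,-0.5,0],
  ],
)

```text
time_s: 17.15
position: [1.0156, -0.0349, 0.5047]
orientation: [[-0.635, -0.653, 0.413], [-0.745, 0.66, -0.101], [-0.207, -0.371, -0.905]]
wrist_force: [0.6, 0.0, -0.9]
finger_gap: 0.0854
grip_force: 0.0
```

Request:
arm_command(
  motion=[
    [1,-0.5,-0.5,-0.2,0],
    [1,-1,-1,-0.5,0],
    [1,-1,-1,-0.5,0],
    [1,-1,-1,-0.5,0],
    [1,-1,-1,-0.5,0],
    [1,-1,-1,-0.5,0],
    [1,-1,-1,-0.5,0],
    [1,-1,-1,-0.5,0],
    [1,-1,-1,-0.5,0],
    [1,-1,-1,-0.5,0],
  ],
)

```text
time_s: 18.15
position: [1.0216, -0.0218, 0.5283]
orientation: [[-0.622, -0.635, 0.458], [-0.748, 0.656, -0.106], [-0.233, -0.408, -0.883]]
wrist_force: [0.4, -0.0, -0.4]
finger_gap: 0.0853
grip_force: 0.0
```

Request:
arm_command(
  motion=[
    [1,-0.5,-0.5,-0.2,0],
    [1,-1,-1,-0.5,0],
    [1,-1,-1,-0.5,0],
    [1,-1,-1,-0.5,0],
    [1,-1,-1,-0.5,0],
    [1,-1,-1,-0.5,0],
    [1,-1,-1,-0.5,0],
    [1,-1,-1,-0.5,0],
    [1,-1,-1,-0.5,0],
    [1,-1,-1,-0.5,0],
  ],
)

```text
time_s: 19.15
position: [1.0245, -0.0092, 0.5555]
orientation: [[-0.608, -0.615, 0.502], [-0.751, 0.651, -0.111], [-0.259, -0.444, -0.858]]
wrist_force: [0.8, -0.3, 0.4]
finger_gap: 0.0856
grip_force: 0.0
```

Request:
arm_command(
  motion=[
    [1,-0.5,-0.5,-0.2,0],
    [1,-1,-1,-0.5,0],
    [1,-1,-1,-0.5,0],
    [1,-1,-1,-0.5,0],
    [1,-1,-1,-0.5,0],
    [1,-1,-1,-0.5,0],
    [1,-1,-1,-0.5,0],
    [1,-1,-1,-0.5,0],
    [1,-1,-1,-0.5,0],
    [1,-1,-1,-0.5,0],
  ],
)

```text
time_s: 20.15
position: [1.0244, 0.003, 0.5858]
orientation: [[-0.592, -0.594, 0.545], [-0.754, 0.647, -0.115], [-0.284, -0.479, -0.831]]
wrist_force: [-0.4, -0.6, 0.1]
finger_gap: 0.0853
grip_force: 0.0
```

```bash
python3 st.py
```

```text
20.15 [1.0244 0.003  0.5858] [[-0.5920612718328127, -0.5939053258109209, 0.5447383907612312], [-0.7541588069910468, 0.6465939275808494, -0.11472047181480947], [-0.28409143639601897, -0.4787408033466492, -0.8307221551020845]] [ 0.2827  0.7622  1.2506  0.2655 -1.5268 -0.9649]
```

Request:
arm_command(
  motion=[
    [1,-0.5,-0.5,-0.2,0],
    [1,-1,-1,-0.5,0],
    [1,-1,-1,-0.5,0],
    [1,-1,-1,-0.5,0],
    [1,-1,-1,-0.5,0],
    [1,-1,-1,-0.5,0],
    [1,-1,-1,-0.5,0],
    [1,-1,-1,-0.5,0],
    [1,-1,-1,-0.5,0],
    [1,-1,-1,-0.5,0],
  ],
)

```text
time_s: 21.15
position: [1.0211, 0.0149, 0.6187]
orientation: [[-0.575, -0.571, 0.586], [-0.758, 0.642, -0.118], [-0.309, -0.512, -0.801]]
wrist_force: [-0.2, 0.5, -0.7]
finger_gap: 0.0853
grip_force: 0.0
```

```bash
cat > st.py <<'E'
import sys
from bench import monitor
import numpy as np
np.set_printoptions(precision=4,suppress=True)
def main():
    s=monitor.get_state();p=np.array(s["position"]);R=np.array(s["orientation"])
    print(s["time_s"],p,np.array(s["joint_positions"]),"wf",np.array(s["wrist_force"]),"gap",s["finger_gap"],"grip",s["grip_force"])
    print("z",R[:,2],"tilt",np.degrees(np.arccos(-R[2,2])),"turn to level y, share:",np.degrees(np.arctan2(-R[2,1],-R[2,0])) /90, "grasp pt",p-.019*R[:,2])
    if len(sys.argv)>1:
        d=np.array(eval(sys.argv[1]))-p; print("world",d,"units",R.T@d/.1)
    return s,p,R
if __name__=="__main__": main()
E
python3 st.py "[.5,.05,.35]"; python3 -c "
from h import *
from bench import monitor
print(np.array(monitor.get_state()['orientation']).tolist())"
```

```text
21.15 [1.0211 0.0149 0.6187] [ 0.3037  0.74    1.2505  0.2927 -1.5048 -0.9773] wf [-0.2079  0.4953 -0.6994] gap 0.08532975892910019 grip 0.0
z [ 0.5865 -0.118  -0.8013] tilt 36.74221829186258 turn to level y, share: 0.6543787099238298 grasp pt [1.01   0.0172 0.634 ]
world [-0.5211  0.0351 -0.2687] units [ 3.5595  4.576  -0.9442]
[[-0.5747092001074477, -0.5707581106538469, 0.5864678289852808], [-0.7577576432556834, 0.6417832648999039, -0.11797285697147519], [-0.3090512730914563, -0.5122005662016305, -0.8013350676110956]]
```

Request:
arm_command(
  motion=[
    [1,0.1,0.1,0,0],
    [1,0.2,0.2,0,0],
    [1,0.4,0.4,-0.1,0],
    [1,0.5,0.6,-0.1,0],
    [1,0.6,0.8,-0.2,0],
    [1,0.8,1,-0.2,0],
    [1,0.8,1,-0.2,0],
    [1,0.8,1,-0.2,0],
    [1,0.8,1,-0.2,0],
    [1,0.8,1,-0.2,0],
  ],
)

```text
time_s: 22.15
position: [0.9073, 0.0209, 0.5595]
orientation: [[-0.574, -0.57, 0.587], [-0.758, 0.642, -0.118], [-0.31, -0.513, -0.801]]
wrist_force: [0.1, -0.1, -0.7]
finger_gap: 0.0855
grip_force: 0.0
```

Request:
arm_command(
  motion=[
    [1,0.1,0.1,0,0],
    [1,0.2,0.2,0,0],
    [1,0.4,0.4,-0.1,0],
    [1,0.5,0.6,-0.1,0],
    [1,0.6,0.8,-0.2,0],
    [1,0.8,1,-0.2,0],
    [1,0.8,1,-0.2,0],
    [1,0.8,1,-0.2,0],
    [1,0.8,1,-0.2,0],
    [1,0.8,1,-0.2,0],
  ],
)

```text
time_s: 23.15
position: [0.7926, 0.0269, 0.4994]
orientation: [[-0.575, -0.57, 0.587], [-0.758, 0.642, -0.118], [-0.31, -0.513, -0.801]]
wrist_force: [-0.4, 0.7, 0.1]
finger_gap: 0.0855
grip_force: 0.0
```

Request:
arm_command(
  motion=[
    [1,0.1,0.1,0,0],
    [1,0.2,0.2,0,0],
    [1,0.4,0.4,-0.1,0],
    [1,0.5,0.6,-0.1,0],
    [1,0.6,0.8,-0.2,0],
    [1,0.8,1,-0.2,0],
    [1,0.8,1,-0.2,0],
    [1,0.8,1,-0.2,0],
    [1,0.8,1,-0.2,0],
    [1,0.8,1,-0.2,0],
  ],
)

```text
time_s: 24.15
position: [0.6777, 0.0329, 0.4396]
orientation: [[-0.575, -0.57, 0.587], [-0.758, 0.642, -0.118], [-0.31, -0.512, -0.801]]
wrist_force: [0.4, 0.5, -0.7]
finger_gap: 0.0855
grip_force: 0.0
```

```bash
python3 st.py "[.5,.05,.35]"
```

```text
24.15 [0.6777 0.0329 0.4396] [ 0.5178 -0.0582 -0.4104  0.583  -0.795  -1.5847] wf [ 0.4035  0.4581 -0.7431] gap 0.08554303270329394 grip 0.0
z [ 0.587  -0.1179 -0.8009] tilt 36.779659405603 turn to level y, share: 0.6539813675893034 grasp pt [0.6666 0.0351 0.4548]
world [-0.1777  0.0171 -0.0896] units [ 1.1692  1.5822 -0.3458]
```

I'll fit a quick kinematic model to the logged poses, to check the j6 range and reach at the tensiometer, rack and key.

```bash
cat > kin.py <<'E'
import numpy as np
from scipy.spatial.transform import Rotation as Ro
from scipy.optimize import least_squares
def fk(q,k):
    L1,L2,L3,h,a0,ds,dw,s4,s6,c6=k
    A=Ro.from_euler('z',q[0]).as_matrix(); y=A[:,1]
    u=A@[np.sin(q[1]),0,np.cos(q[1])]
    F=A@Ro.from_euler('y',q[1]-q[2]).as_matrix(); G=F@Ro.from_euler('x',s4*q[3]).as_matrix()
    T=G@Ro.from_euler('y',-q[4]).as_matrix()
    R=T@Ro.from_euler('x',s6*q[5]+c6).as_matrix()
    p=A@[a0,0,0]+[0,0,h]+y*ds+u*L1+F[:,0]*L2+G[:,1]*dw+T[:,0]*L3
    Rt=np.c_[-R[:,2],R[:,1],R[:,0]]
    return p,Rt
D=[([-.935,.359,.012,0,-1.224,-.288],[.23,-.635,.231],[-.94,-.341,.0001],[-.0006,.0011,-1]),
([-0.4742,0.0463,0.0564,0.0001,-1.5813,-1.2196],[0.3495,-0.395,0.4311],[-.9924,.1227,.0004],[0,0,-1]),
([-0.0003,0.507,1.251,0.0129,-2.2941,-1.5283],[0.6392,-0.1956,0.6673],[-.9992,-.0336,-.0203],[.0207,-.0097,-.9997]),
([0.0427,0.1664,0.4671,0.0276,-1.8218,-1.5722],[0.5675,-0.1777,0.5618],[-.9982,-.0343,-.0498],[.0507,-.0246,-.9984]),
([0.163,0.8273,1.2506,0.1246,-1.7296,-0.8768],[0.9778,-0.0785,0.4605],[-.6634,-.737,-.1293],[.2747,-.0792,-.9583]),
([0.2827,0.7622,1.2506,0.2655,-1.5268,-0.9649],[1.0244,0.003,0.5858],[-.5921,-.7542,-.2841],[.5447,-.1147,-.8307]),
([0.3037,0.74,1.2505,0.2927,-1.5048,-0.9773],[1.0211,0.0149,0.6187],[-.5747,-.7578,-.3091],[.5865,-.118,-.8013]),
([0.5178,-0.0582,-0.4104,0.583,-0.795,-1.5847],[0.6777,0.0329,0.4396],[-.575,-.758,-.31],[.587,-.1179,-.8009])]
def fit():
    best=None
    for s4 in(1,-1):
     for s6 in(1,-1):
      for c in(0,np.pi/2,np.pi,-np.pi/2):
        f=lambda v:np.concatenate([np.r_[p-P,R[:,0]-X,R[:,2]-Z] for q,P,X,Z in D for p,R in[fk(q,[*v[:7],s4,s6,v[7]])]])
        r=least_squares(f,[.6,.46,.35,.2,0,-.1,-.1,c])
        if best is None or r.cost<best[0]: best=(r.cost,[*r.x[:7],s4,s6,r.x[7]])
    return best
LO=np.array([-3.07,-1.43,-1.02,-3.03,-3.05,-3.03]);HI=np.array([3.07,2.12,1.25,1.67,0,3.03])
def ik(p,R,k,q0,w=.8,free=False):
    g=lambda q:np.r_[fk(q,k)[0]-p,w*Ro.from_matrix(fk(q,k)[1]@R.T).as_rotvec()]
    b=(LO,HI) if not free else (-np.inf,np.inf)
    r=least_squares(g,np.clip(q0,LO+1e-3,HI-1e-3) if not free else q0,bounds=b); return r.x,r.fun
E
python3 - <<'E'
from kin import *
from bench import monitor
np.set_printoptions(precision=3,suppress=True)
c,k=fit();print(c,np.array(k)); np.save("k.npy",k)
s=monitor.get_state();R=np.array(s["orientation"]);q=np.array(s["joint_positions"])
z=R[:,2];y=np.array([-z[1],z[0],0]);y/=np.linalg.norm(y)
print("key tilt")
for nm,g in(("pre",(.56,-.15,.28)),("weight",(.647,-.169,.135)),("lift",(.59,-.15,.18)),("mid",(.6,.05,.28)),("rackabove",(.645,.235,.2)),("rack",(.645,.235,.081)),("key",(.503,.0145,.03))):
    for sg in(1,-1):
        Y=y*sg;Rt=np.c_[np.cross(Y,z),Y,z]
        q0=q.copy();q0[5]=-2.4 if sg>0 else .6
        x,e=ik(np.array(g)+.019*z,Rt,k,q0);print(nm,sg,x,"err",np.abs(e).max(),Rt[2,0])
E
```

```text
9.734483869235853e-07 [ 0.602  0.464  0.373  0.198 -0.     0.    -0.192 -1.    -1.    -1.571]
key tilt
pre 1 [ 0.075 -0.136 -0.921  0.794 -0.229 -2.573] err 1.1074987264916806e-09 -0.5987392928538986
pre -1 [ 0.075 -0.136 -0.921  0.794 -0.229  0.569] err 1.5544770188947083e-10 0.5987392928538986
weight 1 [-0.048  0.201 -0.734  0.454 -0.043 -2.148] err 0.048983051916842754 -0.5987392928538986
weight -1 [-0.048  0.201 -0.734  0.454 -0.043  0.994] err 0.04898609334933554 0.5987392928538986
lift 1 [-0.178 -0.008 -0.982  1.302 -0.    -2.89 ] err 0.04700159164658019 -0.5987392928538986
lift -1 [-0.178 -0.008 -0.982  1.302 -0.     0.252] err 0.047001641998706156 0.5987392928538986
mid 1 [ 0.474 -0.079 -0.854  0.945 -0.458 -3.03 ] err 0.016844579538500326 -0.5987392928538986
mid -1 [ 0.428 -0.069 -0.923  1.144 -0.396 -0.067] err 8.153459250310104e-14 0.5987392928538986
rackabove 1 [ 0.69   0.184 -0.57   0.781 -0.587 -3.03 ] err 0.07947965428385861 -0.5987392928538986
rackabove -1 [ 0.6    0.199 -0.845  1.474 -0.445 -0.581] err 9.293878358395507e-10 0.5987392928538986
rack 1 [ 0.63   0.3   -0.579  0.799 -0.472 -3.03 ] err 0.1305500246469354 -0.5987392928538986
rack -1 [ 0.564  0.329 -0.848  1.67  -0.434 -0.785] err 0.04074379911891797 0.5987392928538986
key 1 [ 0.292 -0.018 -1.02   1.047 -0.241 -3.03 ] err 0.15481266887445774 -0.5987392928538986
key -1 [ 0.211  0.107 -1.02   1.67  -0.252 -0.469] err 0.12282324425984761 0.5987392928538986
```

```bash
cat > scan.py <<'E'
from kin import *
np.set_printoptions(precision=2,suppress=True)
k=np.load("k.npy")
def Rof(t,a):
    t,a=np.radians([t,a]);z=np.array([np.sin(t)*np.cos(a),np.sin(t)*np.sin(a),-np.cos(t)])
    y=np.array([-np.sin(a),np.cos(a),0]);return np.c_[np.cross(y,z),y,z]
if __name__=="__main__":
    pts=dict(pre=(.58,-.16,.24),weight=(.647,-.169,.14),up=(.647,-.169,.155),fwd=(.58,-.167,.16),ra=(.645,.235,.15),rack=(.645,.235,.086),mid=(.6,.05,.25))
    for br,q0 in(("n",[.2,.1,-.7,.3,-.3,-2]),("f",[.2,.1,-.7,-2.7,-.3,1.])):
      for t in(33,36):
        for a in range(-40,61,10):
            R=Rof(t,a);out=[]
            for g in pts.values():
                E=[]
                for j6 in(-2,-.5,1,2.5):
                    qq=np.array(q0);qq[5]=j6
                    x,e=ik(np.array(g)+.015*R[:,2],R,k,qq);E.append((np.abs(e).max(),*x[[3,4,5]]))
                out.append(min(E))
            es=np.array(out);print(br,t,a,"err mm",(es[:,0]*1e3).round(0),"j5",es[:,2]) if (es[:,0]*1e3).max()<25 else print(br,t,a,(es[:,0]*1e3).round(0))
E
python3 scan.py
```

```text
n 33 -40 err mm [ 0. 11.  3.  7.  0.  0.  0.] j5 [-0.49 -0.31 -0.3  -0.3  -0.77 -0.67 -0.78]
n 33 -30 [ 9. 28. 20. 24.  0.  0.  0.]
n 33 -20 [ 0. 39. 30. 33.  0.  0.  0.]
n 33 -10 [ 0. 30. 25. 28.  0. 24.  5.]
n 33 0 err mm [ 0.  1.  0.  0. 13. 17.  0.] j5 [-0.35 -0.04 -0.12 -0.04 -0.24 -0.   -0.29]
n 33 10 [ 0.  0.  0.  0. 27. 25.  0.]
n 33 20 [ 0.  0.  0.  0. 33. 63.  0.]
n 33 30 err mm [ 0.  0.  0.  0. 11. 19.  0.] j5 [-0.82 -0.69 -0.71 -0.71 -0.05 -0.02 -0.53]
n 33 40 err mm [0. 0. 0. 0. 0. 0. 0.] j5 [-0.96 -0.83 -0.85 -0.85 -0.29 -0.19 -0.68]
n 33 50 err mm [0. 0. 0. 0. 0. 0. 0.] j5 [-1.09 -0.97 -0.99 -0.98 -0.48 -0.4  -0.84]
n 33 60 err mm [0. 0. 0. 0. 0. 0. 0.] j5 [-1.21 -1.09 -1.11 -1.1  -0.64 -0.56 -0.98]
n 36 -40 [ 0. 26. 19. 22.  0.  0.  0.]
n 36 -30 [ 0. 46. 38. 42.  0.  0.  0.]
n 36 -20 [ 3. 59. 50. 53.  0. 11.  0.]
n 36 -10 [ 1. 37. 37. 42.  9. 38.  0.]
n 36 0 [ 0.  7.  5.  7. 30. 17.  3.]
n 36 10 [ 0.  0.  0.  0. 34. 25.  0.]
n 36 20 [ 0.  0.  0.  0. 53. 68.  0.]
n 36 30 err mm [ 0.  0.  0.  0. 19. 24.  0.] j5 [-0.82 -0.69 -0.71 -0.72 -0.04 -0.   -0.48]
n 36 40 err mm 
[... 820 characters left out ...]
 0. 0. 0. 0. 0.] j5 [-1.21 -1.09 -1.11 -1.1  -0.64 -0.56 -0.98]
f 36 -40 [ 82.  36.  42.  30. 171. 184. 101.]
f 36 -30 [ 82.  24.  33.  30. 134. 145.  91.]
f 36 -20 [ 10.  53.  56.  62.  96. 104.  89.]
f 36 -10 [ 1. 37. 37. 42. 57. 61. 89.]
f 36 0 [ 0.  7.  5.  7. 32. 17.  4.]
f 36 10 [ 0.  0.  0.  0. 34. 25.  0.]
f 36 20 [ 0.  0.  0.  0. 63. 49.  0.]
f 36 30 err mm [ 0.  0.  0.  0. 19. 24.  0.] j5 [-0.82 -0.69 -0.71 -0.72 -0.04 -0.   -0.48]
f 36 40 err mm [0. 0. 0. 0. 0. 0. 0.] j5 [-0.97 -0.85 -0.86 -0.87 -0.24 -0.18 -0.66]
f 36 50 err mm [0. 0. 0. 0. 0. 0. 0.] j5 [-1.11 -0.99 -1.   -1.01 -0.46 -0.4  -0.83]
f 36 60 err mm [0. 0. 0. 0. 0. 0. 0.] j5 [-1.24 -1.12 -1.13 -1.13 -0.64 -0.57 -0.98]
```

```bash
cat > sim.py <<'E'
from kin import *
k=np.load("k.npy")
def call(q,rows,w,chain,slow=True):
    p0,R0=fk(q,k); p,R=p0,R0
    for _,x,y,z,t in rows:
        P=p0+R0@np.array([x,y,z])*.1; Rt=R0@Ro.from_euler('z',t*np.pi/2).as_matrix()
        if chain:
            d=P-p;n=np.linalg.norm(d); P=p+d*min(1,.05/max(n,1e-9))
            rv=Ro.from_matrix(Rt@R.T).as_rotvec();n=np.linalg.norm(rv); Rt=Ro.from_rotvec(rv*min(1,.15/max(n,1e-9))).as_matrix()@R
        q,_=ik(P,Rt,k,q,w); p,R=fk(q,k)
    return q
E
python3 - <<'E'
from sim import *
np.set_printoptions(precision=3,suppress=True)
rows=[[1,-.5,-.5,-.2,0]]+[[1,-1,-1,-.5,0]]*9
for ch in(0,1):
  for w in(.3,.5,.7,1):
    q=np.array([0.163,0.8273,1.2506,0.1246,-1.7296,-0.8768]);q[2]=1.2499
    for i in range(2): q=call(q,rows if ch else rows[-1:],w,ch)
    p,R=fk(q,k);print(ch,w,p,R[:,2],q)
print("true [1.0063 -.0486 .4852] z .367 -.094 -.925")
E
```

```text
0 0.3 [ 1.107 -0.049  0.591] [ 0.68  -0.139 -0.719] [ 0.22   0.814  1.25   0.3   -1.297 -0.935]
0 0.5 [ 1.056 -0.049  0.536] [ 0.531 -0.118 -0.839] [ 0.214  0.812  1.25   0.232 -1.48  -0.917]
0 0.7 [ 1.027 -0.048  0.506] [ 0.436 -0.105 -0.894] [ 0.209  0.816  1.25   0.194 -1.579 -0.912]
0 1 [ 1.005 -0.048  0.485] [ 0.364 -0.094 -0.927] [ 0.204  0.82   1.25   0.167 -1.65  -0.91 ]
1 0.3 [ 1.133 -0.049  0.62 ] [ 0.749 -0.149 -0.646] [ 0.221  0.82   1.25   0.339 -1.197 -0.949]
1 0.5 [ 1.019 -0.048  0.499] [ 0.411 -0.101 -0.906] [ 0.207  0.817  1.25   0.184 -1.604 -0.911]
1 0.7 [ 0.999 -0.048  0.48 ] [ 0.344 -0.09  -0.935] [ 0.203  0.822  1.25   0.159 -1.669 -0.909]
1 1 [ 0.989 -0.048  0.47 ] [ 0.308 -0.085 -0.947] [ 0.2    0.825  1.25   0.146 -1.702 -0.909]
true [1.0063 -.0486 .4852] z .367 -.094 -.925
```

```bash
nproc; cat > beam.py <<'E'
from sim import *
from scan import Rof
import itertools,multiprocessing as mp,sys
from bench import monitor
goal=Rof(41,40)[:,2]
acts=[a for a in itertools.product((-1,0,1),(-1,0,1),(-1,0,1),(-.9,0,.9)) if any(a)]
def step(a):
    q,act=a
    qn=call(q,[[1,*act]],1.,0); p,R=fk(qn,k)
    ok=np.abs(qn-q).max()<1.3 and p[2]>.40 and (p[2]>.45 or p[1]>.06 or p[0]<.45) and p[2]<.9 and np.hypot(*p[:2])>.35
    return (np.degrees(np.arccos(np.clip(R[:,2]@goal,-1,1))) if ok else 999),qn
if __name__=="__main__":
    q=np.array(monitor.get_state()["joint_positions"]);beam=[(99,q,[])]
    with mp.Pool() as P:
      for dpt in range(6):
        jobs=[(b[1],a) for b in beam for a in acts];tag=[b[2]+[a] for b in beam for a in acts]
        r=P.map(step,jobs,chunksize=20)
        c=sorted([(e,qn,t) for (e,qn),t in zip(r,tag)],key=lambda v:v[0])
        beam=[];seen=set()
        for v in c:
            key=tuple(np.round(v[1],1))
            if v[0]<900 and key not in seen: seen.add(key);beam.append(v)
            if len(beam)>=12: break
        # add diversity: random ones
        rng=np.random.default_rng(dpt); g=[v for v in c if v[0]<60]
        beam+= [g[i] for i in rng.choice(len(g),min(10,len(g)),replace=False)]
        b=beam[0];print(dpt+1,round(b[0],1),b[2],fk(b[1],k)[0].round(3),b[1].round(2),flush=True)
E
time timeout 400 python3 beam.py
```

```text
4
1 31.8 [(0, 1, -1, -0.9)] [0.56 0.11 0.47] [ 0.84 -0.23 -0.51  0.65 -1.03 -0.44]
2 19.9 [(-1, -1, -1, 0.9), (0, 1, 0, 0.9)] [ 0.7  -0.23  0.49] [-0.19  0.05  0.1  -0.32 -0.93 -3.03]
3 15.7 [(0, 1, -1, 0), (-1, 1, -1, 0.9), (0, 1, 0, 0.9)] [ 0.58 -0.18  0.49] [-0.16 -0.13 -0.04 -0.32 -1.04 -3.03]
4 13.6 [(0, 1, -1, 0), (-1, 1, -1, 0.9), (0, 1, 0, 0.9), (1, 1, 1, 0)] [ 0.72 -0.15  0.47] [-0.09  0.07  0.1  -0.34 -0.97 -3.03]
5 11.7 [(0, 1, -1, 0), (-1, 1, -1, 0.9), (0, 1, 0, 0.9), (1, 1, 1, 0), (1, 1, 1, 0)] [ 0.85 -0.1   0.45] [-0.03  0.26  0.29 -0.36 -0.93 -3.03]
6 10.0 [(0, 1, -1, 0), (-1, 1, -1, 0.9), (0, 1, 0, 0.9), (1, -1, -1, 0), (1, 0, 1, 0), (1, -1, 0, 0)] [ 0.42 -0.08  0.41] [-0.04 -0.46 -0.42 -0.39 -0.96 -3.03]
real	2m30.024s
user	9m38.308s
sys	0m0.341s
```

```bash
cat > feas.py <<'E'
from scan import *
import multiprocessing as mp
pts=[(.647,-.169,.14),(.57,-.167,.165),(.645,.235,.086)]
def f(ta):
    R=Rof(*ta);o=[]
    for g in pts:
        best=9
        for q0 in([.2,.1,-.7,.3,-.3,-2],[.2,.1,-.7,-.8,-.6,-1],[.2,.1,-.7,.8,-.6,-2.5],[.2,.1,-.7,-.8,-.6,2]):
            x,e=ik(np.array(g)+.015*R[:,2],R,k,q0); best=min(best,np.abs(e).max())
            if best<.002: break
        o.append(round(best*1e3))
    return o
if __name__=="__main__":
    G=[(t,a) for t in(36,40,44,48) for a in(-60,-52,-45,-38,0,5,30,35,40,45,52)]
    G=[g for g in G if np.degrees(np.arctan(np.tan(np.radians(g[0]))*np.cos(np.radians(g[1]))))>28]
    with mp.Pool() as P:
        for g,o in zip(G,P.map(f,G)): print(g,o,round(np.degrees(np.arctan(np.tan(np.radians(g[0]))*np.cos(np.radians(g[1]))))))
    # orientation after the 2-call plan
E
timeout 200 python3 feas.py; python3 - <<'E'
from sim import *
from bench import monitor
q=np.array(monitor.get_state()["joint_positions"])
for seq in([(-1,-1,-1,.9),(0,1,0,.9)],[(0,1,-1,0),(-1,1,-1,.9),(0,1,0,.9)],[(0,1,-1,-.9)]):
    x=q
    for a in seq:
        x=call(x,[[1,*a]],1.,0);p,R=fk(x,k);z=R[:,2]
        print(a,p.round(3),"tilt",np.degrees(np.arccos(-z[2])).round(1),"az",np.degrees(np.arctan2(z[1],z[0])).round(1),x.round(2),"lvl",(np.degrees(np.arctan2(-R[2,1],-R[2,0]))/90).round(2))
E
```

```text
(36, -38) [30, 24, 0] 30
(36, 0) [7, 6, 17] 36
(36, 5) [0, 0, 4] 36
(36, 30) [0, 0, 24] 32
(36, 35) [0, 0, 4] 31
(36, 40) [0, 0, 0] 29
(40, -45) [32, 27, 0] 31
(40, -38) [51, 45, 0] 33
(40, 0) [8, 11, 20] 40
(40, 5) [0, 0, 1] 40
(40, 30) [0, 0, 19] 36
(40, 35) [0, 0, 0] 35
(40, 40) [0, 0, 0] 33
(40, 45) [0, 0, 0] 31
(44, -52) [25, 20, 0] 31
(44, -45) [48, 43, 0] 34
(44, -38) [70, 64, 0] 37
(44, 0) [2, 6, 27] 44
(44, 5) [0, 0, 9] 44
(44, 30) [0, 0, 6] 40
(44, 35) [0, 0, 0] 38
(44, 40) [0, 0, 0] 36
(44, 45) [0, 0, 0] 34
(44, 52) [0, 0, 0] 31
(48, -60) [8, 16, 0] 29
(48, -52) [36, 32, 0] 34
(48, -45) [61, 57, 0] 38
(48, -38) [38, 81, 0] 41
(48, 0) [0, 0, 35] 48
(48, 5) [0, 0, 22] 48
(48, 30) [0, 0, 0] 44
(48, 35) [0, 0, 0] 42
(48, 40) [0, 0, 0] 40
(48, 45) [0, 0, 0] 38
(48, 52) [0, 0, 0] 34
(-1, -1, -1, 0.9) [0.733 0.056 0.602] tilt 36.8 az -11.4 [ 0.53  0.06  0.1   0.45 -1.14 -2.78] lvl -0.25
(0, 1, 0, 0.9) [ 0.703 -0.228  0.492] tilt 43.2 az 10.3 [-0.19  0.05  0.1  -0.32 -0.93 -3.03] lvl -1.23
(0, 1, -1, 0) [0.562 0.109 0.468] tilt 36.8 az -11.4 [ 0.84 -0.23 -0.51  0.65 -1.03 -1.85] lvl 0.65
(-1, 1, -1, 0.9) [0.595 0.177 0.589] tilt 33.5 az -8.0 [ 0.87 -0.09 -0.07  0.51 -1.29 -3.03] lvl -0.24
(0, 1, 0, 0.9) [ 0.581 -0.178  0.488] tilt 39.6 az 15.8 [-0.16 -0.13 -0.04 -0.32 -1.04 -3.03] lvl -1.26
(0, 1, -1, -0.9) [0.562 0.109 0.468] tilt 36.8 az -11.4 [ 0.84 -0.23 -0.51  0.65 -1.03 -0.44] lvl 1.55
```

```bash
python3 - <<'E'
s=open("beam.py").read()
s=s.replace("goal=Rof(41,40)[:,2]","goals=np.array([Rof(t,a)[:,2] for t in(40,43,46) for a in(36,40,44)]).T\nimport kin,sim\ndef fik(p,R,k,q0,w=1.):\n    g=lambda q:(lambda f:np.r_[f[0]-p,w*Ro.from_matrix(f[1]@R.T).as_rotvec()])(fk(q,k))\n    r=least_squares(g,np.clip(q0,LO+1e-3,HI-1e-3),bounds=(LO,HI),ftol=1e-5,xtol=1e-5,gtol=1e-6,max_nfev=25);return r.x,r.fun\nsim.ik=fik")
s=s.replace("R[:,2]@goal","(R[:,2]@goals).max()").replace("range(6)","range(4)").replace(">=12","=24".replace("=24",">=24")).replace("<1.3","<1.5").replace("p[2]>.40 and (p[2]>.45 or p[1]>.06 or p[0]<.45)","p[2]>.33 and (p[2]>.47 or p[1]>.05 or p[0]<.48)")
open("beam2.py","w").write(s)
E
time timeout 200 python3 beam2.py
```

```text
1 27.2 [(-1, 1, 1, 0.9)] [0.77 0.12 0.38] [ 0.55  0.16 -0.28  0.57 -0.73 -3.03]
2 14.7 [(-1, 1, 0, 0.9), (-1, 1, -1, 0.9)] [ 0.7  -0.2   0.47] [-0.16  0.05  0.08 -0.32 -0.94 -3.03]
3 13.0 [(-1, 0, 0, 0.9), (1, 1, -1, 0), (0, 1, -1, 0.9)] [ 0.63 -0.17  0.51] [-0.14 -0.07  0.03 -0.34 -1.01 -3.03]
4 11.1 [(-1, 0, 0, 0.9), (1, 1, -1, 0), (0, 1, -1, 0.9), (1, 1, 1, 0)] [ 0.77 -0.13  0.49] [-0.08  0.12  0.19 -0.35 -0.96 -3.03]
real	1m27.989s
user	5m37.697s
sys	0m0.363s
```

```bash
cat > t.py <<'E'
from beam2 import *
q=np.array(monitor.get_state()["joint_positions"])
def show(a,x):
    p,R=fk(x,k);z=R[:,2];print(a,p.round(3),"tilt",np.degrees(np.arccos(-z[2])).round(1),"az",np.degrees(np.arctan2(z[1],z[0])).round(1),x.round(2),"d",np.degrees(np.arccos((z@goals).max())).round(1))
x=q
for a in[(-1,1,0,.9),(-1,1,-1,.9)]:
    x=call(x,[[1,*a]],1.,0);show(a,x)
def mv(x,dw,t):
    p,R=fk(x,k);d=R.T@np.array(dw)/.1; return (*np.round(np.clip(d,-1,1),1),t)
with mp.Pool() as P:
  for un in(.3,.6,.9):
    y=x
    a=mv(y,(.0,.15,.0),-un);y=call(y,[[1,*a]],1.,0);show(a,y)
    a=mv(y,(.0,.12,.0),0);y=call(y,[[1,*a]],1.,0);show(a,y)
    r=P.map(step,[(y,b) for b in acts]);i=min(range(len(r)),key=lambda i:r[i][0]);show(acts[i],r[i][1])
    j=sorted(range(len(r)),key=lambda i:r[i][0])[1:4];print([(acts[n],round(r[n][0],1)) for n in j])
E
timeout 120 python3 t.py
```

```text
(-1, 1, 0, 0.9) [0.71 0.13 0.45] tilt 34.8 az -9.2 [ 0.64  0.05 -0.25  0.55 -0.9  -3.03] d 27.4
(-1, 1, -1, 0.9) [ 0.7  -0.2   0.47] tilt 41.5 az 13.5 [-0.16  0.05  0.08 -0.32 -0.94 -3.03] d 14.7
(np.float64(1.0), np.float64(-0.3), np.float64(0.2), -0.3) [ 0.69 -0.09  0.46] tilt 41.5 az 13.5 [ 0.08 -0.03 -0.1  -0.14 -0.79 -2.84] d 14.7
(np.float64(1.0), np.float64(0.3), np.float64(0.2), 0) [ 0.71 -0.02  0.46] tilt 41.5 az 15.3 [ 0.24 -0.04 -0.15 -0.03 -0.73 -3.03] d 13.5
(1, 1, 1, 0) [0.83 0.06 0.45] tilt 41.7 az 19.6 [ 0.29  0.17  0.05 -0.05 -0.72 -3.03] d 10.8
[((1, 1, 0, 0), np.float64(11.0)), ((1, 1, -1, 0), np.float64(11.1)), ((1, 0, -1, 0), np.float64(11.3))]
(np.float64(1.0), np.float64(-0.3), np.float64(0.2), -0.6) [ 0.69 -0.09  0.46] tilt 41.5 az 13.5 [ 0.08 -0.03 -0.1  -0.14 -0.79 -2.37] d 14.7
(np.float64(0.9), np.float64(0.8), np.float64(0.2), 0) [0.69 0.03 0.46] tilt 41.5 az 13.5 [ 0.36 -0.08 -0.25  0.14 -0.68 -2.79] d 14.7
(1, 1, 1, 0) [0.77 0.15 0.42] tilt 40.8 az 15.8 [ 0.51  0.08 -0.24  0.29 -0.57 -3.03] d 13.1
[((1, 1, 0, 0), np.float64(13.3)), ((1, 1, -1, 0), np.float64(13.4)), ((1, 0, 1, 0), np.float64(13.5))]
(np.float64(1.0), np.float64(-0.3), np.float64(0.2), -0.9) [ 0.69 -0.09  0.46] tilt 41.5 az 13.5 [ 0.08 -0.03 -0.1  -0.14 -0.79 -1.9 ] d 14.7
(np.float64(0.4), np.float64(1.0), np.float64(0.2), 0) [0.7  0.01 0.46] tilt 41.5 az 13.5 [ 0.34 -0.07 -0.24  0.11 -0.68 -2.27] d 14.7
(0, 1, -1, 0.9) [ 0.65 -0.1   0.51] tilt 44.9 az 22.5 [-0.05 -0.09 -0.   -0.38 -0.96 -3.03] d 9.5
[((-1, 1, 0, 0.9), np.float64(9.8)), ((-1, 1, -1, 0.9), np.float64(10.1)), ((0, 0, -1, 0.9), np.float64(11.3))]
```

```bash
cat > carry.py <<'E'
from beam2 import *
from scan import Rof
np.set_printoptions(precision=3,suppress=True)
def carry(ta,via,verbose=0):
    t,a=ta;R=Rof(t,a);best=None
    for q0 in([.1,.1,-.7,.3,-.3,-2.],[.1,.1,-.7,-.5,-.6,-2.5],[.1,.1,-.7,-.8,-.6,-1.5]):
        q,e=fik(np.array([.647,-.169,.14])+.015*R[:,2],R,k,np.array(q0))
        if best is None or np.abs(e).max()<best[0]-1e-4: best=(np.abs(e).max(),q)
    e0,q=best; v=fk(q,k)[1].T@[0,0,1]; log=[("grasp",round(e0*1e3,1),q)];mx=0;n=0
    for g in via:
        for _ in range(8):
            p,R=fk(q,k);d=np.array(g)-(p-.015*R[:,2])
            if np.linalg.norm(d)<.003: break
            u=R.T@d/.1; u=u/max(1,np.abs(u).max()); q=call(q,[[1,*u,0]],1.,0);n+=1
            mx=max(mx,np.degrees(np.arccos((fk(q,k)[1]@v)[2])))
        p,R=fk(q,k);log.append((g,round(np.linalg.norm(np.array(g)-(p-.015*R[:,2]))*1e3,1),"wt",round(np.degrees(np.arccos((R@v)[2])),2),"az",round(np.degrees(np.arctan2(R[1,2],R[0,2])),1),q.round(2)))
    return ta,n,log
V1=[(.647,-.169,.157),(.56,-.167,.165),(.56,-.1,.22),(.58,.0,.22),(.6,.1,.22),(.645,.235,.18),(.645,.235,.086)]
V2=[(.647,-.169,.157),(.56,-.167,.165),(.58,-.1,.30),(.6,.0,.30),(.63,.1,.30),(.645,.235,.25),(.645,.235,.086)]
if __name__=="__main__":
    J=[((t,a),v) for t in(37,41,44) for a in(5,10,14,18,23) for v in(V1,V2)]
    with mp.Pool() as P: r=P.starmap(carry,J,chunksize=1)
    for (ta,n,l),(_,v) in zip(r,J): print(ta,v is V2,n,"grasp",l[0][1],l[0][2].round(2),"|fwd",l[2][1:4],"|end",l[-2][1:6],l[-1][1:])
E
timeout 150 python3 carry.py
```

```text
(37, 5) False 31 grasp 0.0 [-0.01  0.23 -0.52 -0.32 -0.19 -1.17] |fwd (np.float64(0.0), 'wt', np.float64(0.0)) |end (np.float64(2.9), 'wt', np.float64(8.19), 'az', np.float64(8.8)) (np.float64(2.5), 'wt', np.float64(14.87), 'az', np.float64(11.2), array([ 0.56,  0.33, -0.8 ,  1.06, -0.15, -3.03]))
(37, 5) True 20 grasp 0.0 [-0.01  0.23 -0.52 -0.32 -0.19 -1.17] |fwd (np.float64(0.0), 'wt', np.float64(0.0)) |end (np.float64(2.4), 'wt', np.float64(3.25), 'az', np.float64(6.1)) (np.float64(4.9), 'wt', np.float64(14.64), 'az', np.float64(9.5), array([ 0.56,  0.33, -0.79,  1.06, -0.17, -3.03]))
(37, 10) False 32 grasp 0.0 [-0.09  0.24 -0.42 -0.51 -0.32 -0.87] |fwd (np.float64(0.0), 'wt', np.float64(0.0)) |end (np.float64(2.0), 'wt', np.float64(7.4), 'az', np.float64(13.2)) (np.float64(3.1), 'wt', np.float64(14.39), 'az', np.float64(15.6), array([ 0.5 ,  0.33, -0.82,  1.18, -0.1 , -3.03]))
(37, 10) True 20 grasp 0.0 [-0.09  0.24 -0.42 -0.51 -0.32 -0.87] |fwd (np.float64(0.0), 'wt', np.float64(0.0)) |end (np.float64(2.9), 'wt', np.float64(2.04), 'az', np.float64(10.6)) (np.float64(6.1), 'wt'
[... 7956 characters left out ...]
rccos
  mx=max(mx,np.degrees(np.arccos((fk(q,k)[1]@v)[2])))
carry.py:16: RuntimeWarning: invalid value encountered in arccos
  p,R=fk(q,k);log.append((g,round(np.linalg.norm(np.array(g)-(p-.015*R[:,2]))*1e3,1),"wt",round(np.degrees(np.arccos((R@v)[2])),2),"az",round(np.degrees(np.arctan2(R[1,2],R[0,2])),1),q.round(2)))
carry.py:15: RuntimeWarning: invalid value encountered in arccos
  mx=max(mx,np.degrees(np.arccos((fk(q,k)[1]@v)[2])))
carry.py:16: RuntimeWarning: invalid value encountered in arccos
  p,R=fk(q,k);log.append((g,round(np.linalg.norm(np.array(g)-(p-.015*R[:,2]))*1e3,1),"wt",round(np.degrees(np.arccos((R@v)[2])),2),"az",round(np.degrees(np.arctan2(R[1,2],R[0,2])),1),q.round(2)))
```

Now I'll use the j6 limit to swing the tilt azimuth, which the model predicts well.

Request:
arm_command(
  motion=[
    [1,-0.2,0.2,0,0.09],
    [1,-0.4,0.4,0,0.18],
    [1,-0.6,0.6,0,0.27],
    [1,-0.8,0.8,0,0.36],
    [1,-1,1,0,0.45],
    [1,-1,1,0,0.54],
    [1,-1,1,0,0.63],
    [1,-1,1,0,0.72],
    [1,-1,1,0,0.81],
    [1,-1,1,0,0.9],
  ],
)

```text
time_s: 25.15
position: [0.6955, 0.152, 0.4368]
orientation: [[-0.713, 0.44, 0.546], [0.481, 0.873, -0.075], [-0.51, 0.209, -0.835]]
wrist_force: [1.1, 0.6, 1.5]
finger_gap: 0.0853
grip_force: 0.0
```

Request:
arm_command(
  motion=[
    [1,-0.2,0.2,-0.2,0.09],
    [1,-0.4,0.4,-0.4,0.18],
    [1,-0.6,0.6,-0.6,0.27],
    [1,-0.8,0.8,-0.8,0.36],
    [1,-1,1,-1,0.45],
    [1,-1,1,-1,0.54],
    [1,-1,1,-1,0.63],
    [1,-1,1,-1,0.72],
    [1,-1,1,-1,0.81],
    [1,-1,1,-1,0.9],
  ],
)

```text
time_s: 26.15
position: [0.7926, 0.1079, 0.5903]
orientation: [[-0.448, 0.757, 0.475], [0.894, 0.388, 0.224], [-0.014, 0.526, -0.851]]
wrist_force: [-0.2, -0.2, -1.1]
finger_gap: 0.0855
grip_force: 0.0
```

```bash
cat > nx.py <<'E'
from beam2 import *
def pr(x,a=""):
    p,R=fk(x,k);z=R[:,2];print(a,p.round(3),"tilt",np.degrees(np.arccos(-z[2])).round(1),"az",np.degrees(np.arctan2(z[1],z[0])).round(1),x.round(2),"lvl",(np.degrees(np.arctan2(-R[2,1],-R[2,0]))/90).round(2))
def cur():
    s=monitor.get_state();q=np.array(s["joint_positions"]);pr(q,s["time_s"]);return np.clip(q,LO,HI)
E
cat > nx1.py <<'E'
from nx import *
if __name__=="__main__":
    q=cur()
    with mp.Pool() as P:
        for w in((0,.15,.02,-.9),(-.05,.15,.02,-.5),(-.1,.1,.05,-.9)):
            p,R=fk(q,k);u=R.T@np.array(w[:3])/.1;u=np.round(u/max(1,abs(u).max()),1)
            y=call(q,[[1,*u,w[3]]],1.,0);pr(y,("A",u,w[3]))
            for h in(0,1):
                if h:
                    p,R=fk(y,k);u=R.T@np.array([-.05,.13,.0])/.1;u=np.round(u/max(1,abs(u).max()),1);y=call(y,[[1,*u,0]],1.,0);pr(y,("A2",u))
                r=P.map(step,[(y,b) for b in acts]);j=sorted(range(len(r)),key=lambda i:r[i][0])[:2]
                for i in j: pr(r[i][1],("B",acts[i]))
E
timeout 100 python3 nx1.py
```

```text
26.15 [0.79 0.11 0.59] tilt 31.7 az 25.3 [ 0.36  0.23  0.52 -0.05 -1.31 -3.03] lvl -0.98
('A', array([1. , 0.5, 0.1]), -0.9) [0.79 0.22 0.61] tilt 31.7 az 25.3 [ 0.53  0.26  0.56  0.05 -1.32 -1.79] lvl -0.08
('B', (1, 1, 1, 0.9)) [0.78 0.2  0.46] tilt 32.4 az 34.0 [ 0.46  0.2   0.22 -0.08 -1.03 -3.03] lvl -1.03
('B', (1, 1, 0, 0.9)) [0.73 0.17 0.55] tilt 32.3 az 33.3 [ 0.45  0.13  0.31 -0.07 -1.19 -3.03] lvl -1.02
('A2', array([0.1, 1. , 0. ])) [0.75 0.31 0.61] tilt 31.7 az 25.3 [ 0.69  0.24  0.5   0.14 -1.29 -1.95] lvl -0.08
('B', (1, 1, 1, 0.9)) [0.77 0.25 0.46] tilt 32.8 az 38.3 [ 0.51  0.21  0.21 -0.1  -1.01 -3.03] lvl -1.05
('B', (0, 1, 1, 0.9)) [0.84 0.28 0.51] tilt 32.7 az 36.7 [ 0.5   0.35  0.52 -0.08 -1.17 -3.03] lvl -1.02
('A', array([ 1. ,  0.2, -0. ]), -0.5) [0.76 0.2  0.6 ] tilt 31.7 az 25.3 [ 0.53  0.2   0.46  0.05 -1.28 -2.42] lvl -0.48
('B', (-1, 1, -1, 0.9)) [ 0.77 -0.06  0.57] tilt 39.7 az 36.0 [-0.04  0.2   0.51 -0.42 -1.33 -3.03] lvl -1.35
('B', (1, 1, -1, 0.9)) [ 0.65 -0.03  0.52] tilt 39.8 az 39.3 [-0.02 -0.01  0.18 -0.46 -1.23 -3.03] lvl -1.4
('A2', array([0.8,
[... 265 characters left out ...]
.19  0.09 -0.05 -0.53 -0.85 -3.03] lvl -1.45
('A', array([ 1. , -0.1, -0.5]), -0.9) [0.72 0.18 0.63] tilt 31.7 az 25.3 [ 0.54  0.12  0.43  0.05 -1.32 -1.8 ] lvl -0.08
('B', (1, 1, 1, 0.9)) [0.7  0.16 0.48] tilt 32.3 az 33.7 [ 0.46  0.07  0.11 -0.08 -1.05 -3.03] lvl -1.03
('B', (0, 1, 1, 0.9)) [0.78 0.19 0.54] tilt 32.3 az 32.8 [ 0.45  0.22  0.39 -0.07 -1.18 -3.03] lvl -1.01
('A2', array([0.1, 1. , 0. ])) [0.68 0.27 0.63] tilt 31.7 az 25.3 [ 0.73  0.1   0.36  0.16 -1.3  -1.99] lvl -0.08
('B', (0, 1, 1, 0.9)) [0.77 0.23 0.53] tilt 32.6 az 36.7 [ 0.5   0.22  0.38 -0.08 -1.17 -3.03] lvl -1.03
('B', (1, 1, 1, 0.9)) [0.7  0.2  0.48] tilt 32.7 az 38.0 [ 0.5   0.08  0.1  -0.1  -1.03 -3.03] lvl -1.05
```

Request:
arm_command(
  motion=[
    [1,0.2,0,0,-0.09],
    [1,0.4,0.1,0,-0.18],
    [1,0.6,0.1,0,-0.27],
    [1,0.8,0.2,0,-0.36],
    [1,1,0.2,0,-0.45],
    [1,1,0.2,0,-0.5],
    [1,1,0.2,0,-0.5],
    [1,1,0.2,0,-0.5],
    [1,1,0.2,0,-0.5],
    [1,1,0.2,0,-0.5],
  ],
)

```text
time_s: 27.15
position: [0.7619, 0.2049, 0.5997]
orientation: [[-0.852, 0.219, 0.476], [0.358, 0.907, 0.223], [-0.382, 0.36, -0.851]]
wrist_force: [0.7, -1.1, 0.1]
finger_gap: 0.0853
grip_force: 0.0
```

Request:
arm_command(
  motion=[
    [1,0.2,0.2,-0.2,0.09],
    [1,0.4,0.4,-0.4,0.18],
    [1,0.6,0.6,-0.6,0.27],
    [1,0.8,0.8,-0.8,0.36],
    [1,1,1,-1,0.45],
    [1,1,1,-1,0.54],
    [1,1,1,-1,0.63],
    [1,1,1,-1,0.72],
    [1,1,1,-1,0.81],
    [1,1,1,-1,0.9],
  ],
)

```text
time_s: 28.15
position: [0.7002, 0.1923, 0.6455]
orientation: [[-0.551, 0.724, 0.415], [0.816, 0.363, 0.449], [0.175, 0.586, -0.791]]
wrist_force: [1.0, 0.3, -0.3]
finger_gap: 0.0858
grip_force: 0.0
```

```bash
cat > nx2.py <<'E'
from nx import *
q=cur()
E
timeout 100 python3 nx2.py
```

```text
28.15 [0.7  0.19 0.65] tilt 37.7 az 47.3 [ 0.39  0.12  0.54 -0.26 -1.39 -3.03] lvl -1.18
```

```bash
stat -c %y pics/scene0.png; date; sed -e 's/for t in(40,43,46) for a in(36,40,44)/for t in(42,44,46) for a in(33,36)/' -e 's/range(4)/range(3)/' -e 's/>=24/>=8/' -e 's/(-.9,0,.9)/(-.9,0,.9)/' -e 's/min(10,/min(4,/' beam2.py > beam3.py; timeout 70 python3 beam3.py
```

```text
2026-11-29 23:22:24.934796031 +0000
Sun Nov 29 23:42:13 UTC 2026
1 7.9 [(-1, -1, -1, 0.9)] [ 0.48 -0.17  0.33] [-0.65  0.03 -0.13 -0.86 -1.38 -3.03]
2 5.7 [(-1, 1, -1, 0), (-1, 1, -1, -0.9)] [0.78 0.04 0.76] [ 0.07  0.4   1.25 -0.44 -1.83 -1.52]
3 3.5 [(-1, 1, -1, 0), (-1, 1, -1, 0), (-1, 1, -1, -0.9)] [ 0.78 -0.03  0.77] [-0.04  0.39  1.25 -0.5  -1.82 -1.46]
```

Request:
arm_command(
  motion=[
    [1,-0.2,0.2,-0.2,0],
    [1,-0.4,0.4,-0.4,0],
    [1,-0.6,0.6,-0.6,0],
    [1,-0.8,0.8,-0.8,0],
    [1,-1,1,-1,0],
    [1,-1,1,-1,0],
    [1,-1,1,-1,0],
    [1,-1,1,-1,0],
    [1,-1,1,-1,0],
    [1,-1,1,-1,0],
  ],
)

```text
time_s: 29.15
position: [0.7784, 0.1049, 0.7589]
orientation: [[-0.552, 0.717, 0.425], [0.817, 0.362, 0.449], [0.168, 0.595, -0.786]]
wrist_force: [-0.2, -0.7, 0.1]
finger_gap: 0.0856
grip_force: 0.0
```

Request:
arm_command(
  motion=[
    [1,-0.2,0.2,-0.2,0],
    [1,-0.4,0.4,-0.4,0],
    [1,-0.6,0.6,-0.6,0],
    [1,-0.8,0.8,-0.8,0],
    [1,-1,1,-1,0],
    [1,-1,1,-1,0],
    [1,-1,1,-1,0],
    [1,-1,1,-1,0],
    [1,-1,1,-1,0],
    [1,-1,1,-1,0],
  ],
)

```text
time_s: 30.15
position: [0.7836, 0.0379, 0.7636]
orientation: [[-0.542, 0.701, 0.464], [0.826, 0.344, 0.446], [0.153, 0.625, -0.765]]
wrist_force: [0.5, -0.2, -0.6]
finger_gap: 0.0856
grip_force: 0.0
```

```bash
sed -i 's/range(3)/range(2)/' beam3.py; timeout 10 python3 nx2.py;  timeout 60 python3 beam3.py
```

```text
30.15 [0.78 0.04 0.76] tilt 40.1 az 43.9 [ 0.07  0.4   1.25 -0.44 -1.82 -2.93] lvl -1.15
1 3.3 [(-1, 1, -1, -0.9)] [ 0.78 -0.03  0.77] [-0.03  0.39  1.25 -0.49 -1.81 -1.46]
2 1.5 [(-1, 1, -1, 0), (-1, 1, -1, -0.9)] [ 0.78 -0.08  0.78] [-0.13  0.38  1.25 -0.54 -1.81 -1.4 ]
```

Request:
arm_command(
  motion=[
    [1,-0.4,0.4,-0.4,0],
    [1,-0.8,0.8,-0.8,0],
    [1,-1,1,-1,0],
    [1,-1,1,-1,0],
    [1,-1,1,-1,0],
    [1,-1,1,-1,0],
    [1,-1,1,-1,0],
    [1,-1,1,-1,0],
    [1,-1,1,-1,0],
    [1,-1,1,-1,0],
  ],
)

```text
time_s: 31.15
position: [0.7821, -0.0235, 0.7708]
orientation: [[-0.531, 0.681, 0.504], [0.836, 0.326, 0.441], [0.136, 0.656, -0.742]]
wrist_force: [1.2, -0.1, -0.2]
finger_gap: 0.0857
grip_force: 0.0
```

Request:
arm_command(
  motion=[
    [1,-0.4,0.4,-0.4,-0.09],
    [1,-0.8,0.8,-0.8,-0.18],
    [1,-1,1,-1,-0.27],
    [1,-1,1,-1,-0.36],
    [1,-1,1,-1,-0.45],
    [1,-1,1,-1,-0.54],
    [1,-1,1,-1,-0.63],
    [1,-1,1,-1,-0.72],
    [1,-1,1,-1,-0.81],
    [1,-1,1,-1,-0.9],
  ],
)

```text
time_s: 32.15
position: [0.7757, -0.0796, 0.7788]
orientation: [[-0.731, -0.413, 0.544], [-0.177, 0.884, 0.432], [-0.659, 0.219, -0.719]]
wrist_force: [-1.3, -0.3, -1.1]
finger_gap: 0.0857
grip_force: 0.0
```

```bash
cat > nx3.py <<'E'
from nx import *
import sys
from scan import Rof
q=cur();p,R=fk(q,k);z=R[:,2];t=np.degrees(np.arccos(-z[2]));a=np.degrees(np.arctan2(z[1],z[0]));Rl=Rof(t,a)
from kin import ik as IK
for nm,g in(("pre",np.array([.647,-.169,.145])-.13*z),("w",(.647,-.169,.145)),("up",(.647,-.169,.158)),("fwd",(.56,-.167,.165)),("mid",(.56,0,.25)),("mid2",(.6,.1,.25)),("ra",(.645,.235,.15)),("rack",(.645,.235,.091)),("key",(.503,.0145,.025))):
    x,e=IK(np.array(g)+.015*z,Rl,k,np.array([.1,.2,-.4,-.6,-.5,-1.]),1.);print(nm,np.array(g).round(3),x.round(2),(np.abs(e).max()*1e3).round(1))
for g in eval(sys.argv[1]): print(g,(R.T@(np.array(g)-p)/.1).round(2))
print(R.round(3).tolist())
E
timeout 30 python3 nx3.py "[(.52,-.1,.5),(.5,-.2,.4)]"
```

```text
32.15 [ 0.78 -0.08  0.78] tilt 44.0 az 38.5 [-0.13  0.38  1.25 -0.54 -1.81 -1.39] lvl -0.2
pre [ 0.58 -0.23  0.24] [-0.54  0.22 -0.12 -0.83 -1.08 -0.  ] 0.0
w [ 0.65 -0.17  0.14] [-0.41  0.36 -0.15 -0.92 -0.88  0.06] 0.0
up [ 0.65 -0.17  0.16] [-0.41  0.34 -0.14 -0.9  -0.89  0.03] 0.0
fwd [ 0.56 -0.17  0.17] [-0.48  0.24 -0.27 -0.92 -0.93  0.11] 0.0
mid [0.56 0.   0.25] [-0.04 -0.02 -0.39 -0.76 -0.72 -0.39] 0.0
mid2 [0.6  0.1  0.25] [ 0.26  0.   -0.42 -0.62 -0.5  -0.71] 0.0
ra [0.65 0.23 0.15] [ 0.52  0.23 -0.44 -0.64 -0.18 -0.83] 0.0
rack [0.65 0.23 0.09] [ 0.41  0.32 -0.37 -0.98 -0.22 -0.41] 0.0
key [0.5  0.01 0.03] [-0.3   0.34 -0.57 -1.35 -0.63  0.55] 0.0
(0.52, -0.1, 0.5) [3.74 0.26 0.52]
(0.5, -0.2, 0.4) [ 4.72 -0.76  0.7 ]
[[-0.731, -0.412, 0.544], [-0.177, 0.884, 0.432], [-0.659, 0.22, -0.719]]
```

All targets are now exactly reachable with tilt 44° and azimuth 38.5°. I'll approach around the front of the head.

Request:
arm_command(
  motion=[
    [1,0.1,0,0,0],
    [1,0.3,-0.1,0,0],
    [1,0.5,-0.1,0,0],
    [1,0.7,-0.2,0,0],
    [1,0.9,-0.3,0,0],
    [1,1,-0.3,0,0],
    [1,1,-0.3,0,0],
    [1,1,-0.3,0,0],
    [1,1,-0.3,0,0],
    [1,1,-0.3,0,0],
  ],
)

```text
time_s: 33.15
position: [0.7152, -0.1231, 0.7064]
orientation: [[-0.733, -0.409, 0.544], [-0.172, 0.885, 0.433], [-0.658, 0.223, -0.719]]
wrist_force: [0.1, 0.4, -0.4]
finger_gap: 0.0855
grip_force: 0.0
```

Request:
arm_command(
  motion=[
    [1,0.2,0,0,0],
    [1,0.4,-0.1,0,0],
    [1,0.6,-0.2,0,0],
    [1,0.8,-0.2,0,0],
    [1,1,-0.3,0,0],
    [1,1,-0.3,0,0],
    [1,1,-0.3,0,0],
    [1,1,-0.3,0,0],
    [1,1,-0.3,0,0],
    [1,1,-0.3,0,0],
  ],
)

```text
time_s: 34.15
position: [0.654, -0.1668, 0.634]
orientation: [[-0.733, -0.409, 0.544], [-0.172, 0.885, 0.433], [-0.658, 0.223, -0.719]]
wrist_force: [0.5, 0.2, -0.3]
finger_gap: 0.0854
grip_force: 0.0
```

Request:
arm_command(
  motion=[
    [1,0.2,0,0,0],
    [1,0.4,-0.1,0,0],
    [1,0.6,-0.2,0,0],
    [1,0.8,-0.2,0,0],
    [1,1,-0.3,0,0],
    [1,1,-0.3,0,0],
    [1,1,-0.3,0,0],
    [1,1,-0.3,0,0],
    [1,1,-0.3,0,0],
    [1,1,-0.3,0,0],
  ],
)

```text
time_s: 35.15
position: [0.5929, -0.2106, 0.5617]
orientation: [[-0.733, -0.409, 0.544], [-0.173, 0.885, 0.432], [-0.658, 0.223, -0.719]]
wrist_force: [-0.3, -0.9, -0.3]
finger_gap: 0.0854
grip_force: 0.0
```

Request:
arm_command(
  motion=[
    [1,0.2,0,0,-0.09],
    [1,0.4,0,0.1,-0.18],
    [1,0.6,0,0.2,-0.205],
    [1,0.8,0,0.3,-0.205],
    [1,1,0,0.3,-0.205],
    [1,1,0,0.3,-0.205],
    [1,1,0,0.3,-0.205],
    [1,1,0,0.3,-0.205],
    [1,1,0,0.3,-0.205],
    [1,1,0,0.3,-0.205],
  ],
)

```text
time_s: 36.15
position: [0.536, -0.2151, 0.4743]
orientation: [[-0.566, -0.619, 0.544], [-0.444, 0.785, 0.432], [-0.695, 0.003, -0.719]]
wrist_force: [0.3, -0.3, 0.4]
finger_gap: 0.0854
grip_force: 0.0
```

Request:
arm_command(
  motion=[
    [1,0.2,0,0.1,0],
    [1,0.4,0,0.2,0],
    [1,0.6,0,0.3,0],
    [1,0.8,0,0.4,0],
    [1,1,0,0.6,0],
    [1,1,0,0.6,0],
    [1,1,0,0.6,0],
    [1,1,0,0.6,0],
    [1,1,0,0.6,0],
    [1,1,0,0.6,0],
  ],
)

```text
time_s: 37.15
position: [0.5119, -0.2336, 0.3624]
orientation: [[-0.565, -0.619, 0.545], [-0.444, 0.785, 0.432], [-0.695, 0.002, -0.719]]
wrist_force: [0.6, -0.2, 0.7]
finger_gap: 0.0857
grip_force: 0.0
```

```bash
python3 - <<'E'
from h import *
from bench import snapshot
import pickle
p=camera_params("wrist");im=snapshot("wrist");pickle.dump(p,open("w1.pkl","wb"))
cv2.imwrite("pics/w1.png",im[...,::-1])
print(proj("w",[[.647,-.169,.067],[.647,-.169,.117],[.647,-.169,.209],[.647,-.169,.252]],p).round(1).tolist())
E
python3 st.py "[.655,-.1625,.134]"
```

```text
[[234.5, 65.2], [233.0, 93.0], [229.8, 154.4], [228.2, 188.7]]
37.2 [ 0.5118 -0.2336  0.3621] [-0.6269  0.0496 -0.0307 -0.762  -1.3232 -0.1459] wf [ 0.8557 -0.2965  0.4521] gap 0.08529359578331037 grip 0.0
z [ 0.5449  0.4318 -0.7188] tilt 44.045998102491886 turn to level y, share: -0.0020093833611453315 grasp pt [ 0.5014 -0.2418  0.3758]
world [ 0.1432  0.0711 -0.2281] units [ 0.4612 -0.3339  2.7269]
```

View pics/w1.png

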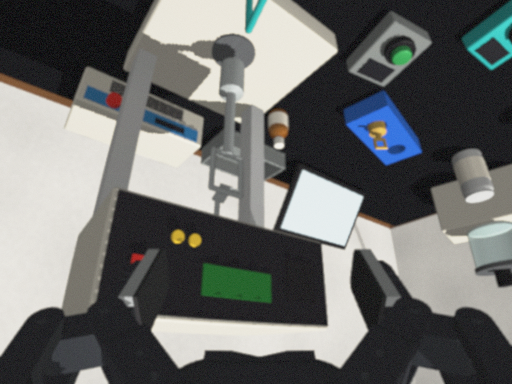

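The wrist view (inverted) shows the steel weight's stem at about (230,120), its foot-top disc at about (231,89), and the bail and hook at about (220,190). I predicted the foot top at (233,93), so I'll refine from the stem edges.

```bash
python3 - <<'E'
from h import *
import pickle
np.set_printoptions(precision=4,suppress=True)
p=pickle.load(open("w1.pkl","rb"));im=cv2.imread("pics/w1.png");g=cv2.cvtColor(im,6)
for r in(60,72,80,86,90,94,98,108,120,132): print(r,g[r,214:248].tolist())
print([ (r,int(g[r,231])) for r in range(76,104,2)])
E
```

```text
60 [167, 119, 81, 59, 64, 68, 61, 60, 67, 84, 94, 104, 109, 110, 109, 113, 115, 113, 118, 115, 118, 121, 124, 128, 127, 128, 125, 119, 115, 112, 112, 113, 114, 107]
72 [233, 232, 231, 233, 233, 224, 178, 120, 102, 105, 106, 105, 111, 110, 116, 115, 112, 115, 113, 118, 119, 125, 127, 132, 133, 137, 140, 138, 139, 157, 200, 226, 232, 233]
80 [231, 233, 233, 231, 228, 195, 139, 107, 102, 106, 111, 105, 109, 113, 112, 114, 113, 118, 121, 120, 125, 124, 129, 134, 136, 133, 138, 139, 141, 166, 208, 229, 233, 233]
86 [233, 233, 233, 231, 221, 166, 121, 129, 154, 171, 182, 187, 192, 199, 201, 201, 206, 211, 212, 216, 215, 216, 216, 209, 196, 173, 149, 141, 146, 171, 213, 229, 234, 232]
90 [232, 231, 233, 229, 202, 142, 108, 115, 122, 144, 158, 182, 193, 197, 198, 202, 207, 213, 217, 220, 223, 223, 223, 223, 225, 222, 222, 213, 195, 189, 217, 229, 232, 234]
94 [231, 232, 232, 230, 212, 160, 111, 94, 86, 95, 96, 95, 95, 106, 111, 112, 116, 117, 122, 137, 154, 178, 204, 211, 211, 213, 211, 212, 215, 222, 229, 231, 233, 232]
98 [232, 232, 235, 233, 232, 229, 225, 217, 199, 182, 178, 160, 128, 107, 108, 112, 113, 119, 123, 133, 141, 164, 189, 200, 203, 206, 212, 222, 228, 230, 232, 233, 232, 232]
108 [112, 111, 113, 112, 112, 112, 112, 111, 109, 113, 107, 103, 104, 108, 110, 113, 117, 122, 130, 133, 133, 121, 114, 111, 112, 111, 114, 113, 114, 109, 111, 112, 110, 112]
120 [30, 31, 27, 30, 36, 23, 33, 35, 29, 46, 68, 91, 104, 107, 113, 116, 121, 127, 135, 143, 163, 188, 209, 220, 230, 230, 216, 170, 124, 113, 114, 113, 110, 109]
132 [23, 18, 25, 18, 29, 49, 62, 75, 77, 85, 94, 103, 111, 109, 115, 122, 126, 130, 135, 127, 114, 97, 89, 89, 83, 75, 87, 104, 112, 110, 112, 110, 116, 110]
[(76, 118), (78, 119), (80, 118), (82, 115), (84, 172), (86, 211), (88, 211), (90, 213), (92, 159), (94, 117), (96, 119), (98, 119), (100, 119), (102, 118)]
```

Request:
arm_command(
  motion=[
    [1,0.1,-0.1,0.2,0],
    [1,0.2,-0.1,0.4,0],
    [1,0.3,-0.2,0.6,0],
    [1,0.4,-0.3,0.8,0],
    [1,0.46,-0.35,1,0],
    [1,0.46,-0.35,1,0],
    [1,0.46,-0.35,1,0],
    [1,0.46,-0.35,1,0],
    [1,0.46,-0.35,1,0],
    [1,0.46,-0.35,1,0],
  ],
)

```text
time_s: 38.2
position: [0.5616, -0.2384, 0.2584]
orientation: [[-0.565, -0.619, 0.545], [-0.444, 0.785, 0.431], [-0.695, 0.002, -0.719]]
wrist_force: [0.2, 0.2, 0.5]
finger_gap: 0.0852
grip_force: 0.0
```

Request:
arm_command(
  motion=[
    [1,0,0,0.1,0],
    [1,0,0,0.2,0],
    [1,0,0,0.3,0],
    [1,0,0,0.4,0],
    [1,0,0,0.5,0],
    [1,0,0,0.6,0],
    [1,0,0,0.7,0],
    [1,0,0,0.8,0],
    [1,0,0,0.9,0],
    [1,0,0,1,0],
  ],
)

```text
time_s: 39.2
position: [0.6165, -0.1946, 0.1847]
orientation: [[-0.566, -0.619, 0.544], [-0.443, 0.785, 0.432], [-0.695, 0.004, -0.719]]
wrist_force: [-0.3, -0.2, -0.1]
finger_gap: 0.0854
grip_force: 0.0
```

```bash
python3 st.py "[.6567,-.1645,.134]"
```

```text
39.2 [ 0.6165 -0.1946  0.1847] [-0.4811  0.2833 -0.1389 -0.8659 -0.9857  0.0169] wf [-0.2744 -0.166  -0.1215] gap 0.08539713792631275 grip 0.0
z [ 0.5442  0.4322 -0.719 ] tilt 44.024604202514226 turn to level y, share: -0.0032414311257854744 grasp pt [ 0.6062 -0.2028  0.1984]
world [ 0.0402  0.0301 -0.0507] units [-0.0084 -0.014   0.7137]
```

Request:
arm_command(
  motion=[
    [1,0,0,0.15,0],
    [1,0,0,0.3,0],
    [1,0,0,0.45,0],
    [1,0,0,0.6,0],
    [1,0,0,0.71,0],
    [1,0,0,0.71,0],
    [-1,0,0,0.71,0],
    [-1,0,0,0.71,0],
    [-1,0,0,0.71,0],
    [-1,0,0,0.71,0],
  ],
  force=40,
)

```text
time_s: 40.2
position: [0.6547, -0.1647, 0.1349]
orientation: [[-0.566, -0.619, 0.545], [-0.443, 0.786, 0.432], [-0.695, 0.003, -0.719]]
wrist_force: [-0.3, -0.9, 0.3]
finger_gap: 0.0283
grip_force: 0.0
```

Request:
arm_command(
  motion=[
    [-1,0,0,0,0],
    [-1,0,0,0,0],
    [-1,0,0,0,0],
    [-1,0,0,0,0],
    [-1,0,0,0,0],
    [-1,0,0,0,0],
    [-1,-0.02,0,-0.02,0],
    [-1,-0.04,0,-0.04,0],
    [-1,-0.05,0,-0.05,0],
    [-1,-0.06,0,-0.06,0],
  ],
)

```text
time_s: 41.2
position: [0.6545, -0.1639, 0.1424]
orientation: [[-0.567, -0.619, 0.543], [-0.443, 0.785, 0.433], [-0.695, 0.004, -0.719]]
wrist_force: [0.3, -0.6, -3.3]
finger_gap: 0.0109
grip_force: 39.0
```

```bash
python3 - <<'E'
from h import *
from bench import snapshot
a=snapshot("scene")[120:220,180:280];b=snapshot("wrist")
cv2.imwrite("pics/g1.png",np.hstack([cv2.resize(a,(384,384)),b[:,:400]])[...,::-1])
E
python3 st.py
```

```text
41.3 [ 0.6547 -0.1641  0.1427] [-0.4107  0.3515 -0.1413 -0.9076 -0.8926  0.035 ] wf [-0.0468  0.1159 -3.0453] gap 0.01059951085473192 grip 38.9525181055069
z [ 0.5439  0.4324 -0.7192] tilt 44.014566267529744 turn to level y, share: -0.003440001275201225 grasp pt [ 0.6444 -0.1723  0.1564]
```

View pics/g1.png

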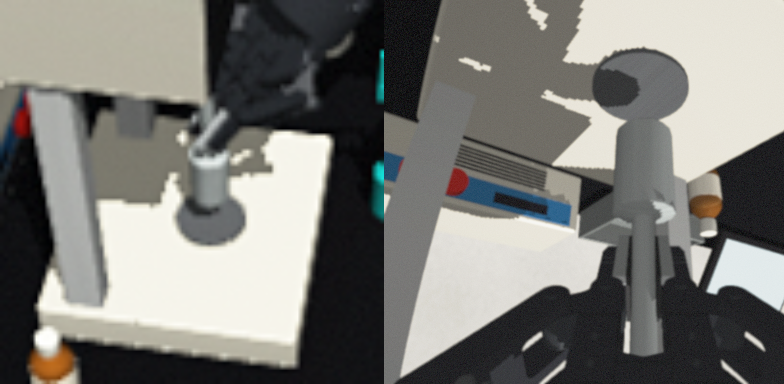

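Gripped: the gap is 10.6 mm and about 3.3 N is carried, so the weight is off the hook seat. The crop shows the fingers on the stem just above the foot. I'll raise it a bit more, then come forward over the tip.

Request:
arm_command(
  motion=[
    [-1,-0.02,0,-0.02,0],
    [-1,-0.04,0,-0.04,0],
    [-1,-0.06,0,-0.06,0],
    [-1,-0.06,0,-0.06,0],
    [-1,0.02,0.09,-0.14,0],
    [-1,0.1,0.18,-0.22,0],
    [-1,0.19,0.27,-0.3,0],
    [-1,0.28,0.36,-0.38,0],
    [-1,0.36,0.46,-0.46,0],
    [-1,0.45,0.56,-0.55,0],
  ],
)

```text
time_s: 42.3
position: [0.5634, -0.164, 0.1514]
orientation: [[-0.566, -0.619, 0.544], [-0.443, 0.785, 0.432], [-0.695, 0.003, -0.719]]
wrist_force: [0.6, -0.6, -3.3]
finger_gap: 0.0101
grip_force: 39.0
```

```bash
python3 - <<'E'
from st import *
s,p,R=main()
for d in((0,.1,.0),(-.04,.1,.03),(0,.1,.04)): print(d,(R.T@np.array(d)/.1).round(2))
# relative grasp of weight: at lift-start TCP minus weight pose
E
```

```text
42.3 [ 0.5634 -0.164   0.1514] [-0.4925  0.2432 -0.2776 -0.9193 -0.9316  0.1184] wf [ 0.5517 -0.555  -3.2619] gap 0.010083108966254433 grip 39.03430938720703
z [ 0.5444  0.4321 -0.719 ] tilt 44.03118284646193 turn to level y, share: -0.0030792514719842467 grasp pt [ 0.553  -0.1722  0.165 ]
(0, 0.1, 0.0) [-0.44  0.79  0.43]
(-0.04, 0.1, 0.03) [-0.43  1.03 -0.  ]
(0, 0.1, 0.04) [-0.72  0.79  0.14]
```

Request:
arm_command(
  motion=[
    [-1,-0.1,0.1,0.05,0],
    [-1,-0.25,0.22,0.13,0],
    [-1,-0.4,0.36,0.22,0],
    [-1,-0.55,0.5,0.3,0],
    [-1,-0.7,0.63,0.38,0],
    [-1,-0.85,0.76,0.46,0],
    [-1,-0.98,0.88,0.53,0],
    [-1,-0.98,0.88,0.53,0],
    [-1,-0.98,0.88,0.53,0],
    [-1,-0.98,0.88,0.53,0],
  ],
)

```text
time_s: 43.3
position: [0.5943, -0.0287, 0.1814]
orientation: [[-0.566, -0.619, 0.544], [-0.443, 0.785, 0.432], [-0.695, 0.004, -0.719]]
wrist_force: [0.1, -1.3, -2.5]
finger_gap: 0.0107
grip_force: 39.3
```

Request:
arm_command(
  motion=[
    [-1,-0.14,0.13,0.08,0],
    [-1,-0.28,0.25,0.15,0],
    [-1,-0.42,0.38,0.23,0],
    [-1,-0.56,0.5,0.3,0],
    [-1,-0.7,0.63,0.38,0],
    [-1,-0.85,0.76,0.46,0],
    [-1,-0.98,0.88,0.53,0],
    [-1,-0.98,0.88,0.53,0],
    [-1,-0.98,0.88,0.53,0],
    [-1,-0.98,0.88,0.53,0],
  ],
)

```text
time_s: 44.3
position: [0.6242, 0.106, 0.2113]
orientation: [[-0.567, -0.618, 0.544], [-0.443, 0.786, 0.432], [-0.694, 0.004, -0.72]]
wrist_force: [0.2, -0.3, -3.1]
finger_gap: 0.0107
grip_force: 39.5
```

Request:
arm_command(
  motion=[
    [-1,-0.1,0.12,0.1,0],
    [-1,-0.2,0.24,0.2,0],
    [-1,-0.3,0.36,0.3,0],
    [-1,-0.45,0.52,0.44,0],
    [-1,-0.6,0.68,0.57,0],
    [-1,-0.7,0.8,0.66,0],
    [-1,-0.77,0.88,0.74,0],
    [-1,-0.77,0.88,0.74,0],
    [-1,-0.77,0.88,0.74,0],
    [-1,-0.77,0.88,0.74,0],
  ],
)

```text
time_s: 45.3
position: [0.6539, 0.241, 0.2123]
orientation: [[-0.567, -0.618, 0.544], [-0.442, 0.786, 0.431], [-0.695, 0.004, -0.719]]
wrist_force: [1.3, -0.3, -3.6]
finger_gap: 0.0105
grip_force: 39.6
```

```bash
python3 st.py "[.652,.2414,.13]"; python3 - <<'E'
from h import *
from bench import snapshot
import pickle
p=camera_params("wrist");b=snapshot("wrist");a=snapshot("scene");pickle.dump(p,open("w2.pkl","wb"))
cv2.imwrite("pics/s2.png",a[...,::-1]);cv2.imwrite("pics/w2.png",b[...,::-1])
c=cv2.resize(a[230:330,170:270],(384,384))
cv2.imwrite("pics/v2.png",np.hstack([c,b[:,100:500]])[...,::-1])
print(proj("w",[[.645,.235,.035],[.645,.235,.144],[.645,.235,.194]],p).round(1).tolist(),proj("scene",[[.645,.235,.035],[.645,.235,.144],[.645,.235,.194]]).round(1).tolist())
E
```

```text
45.3 [0.6539 0.241  0.2123] [ 0.5872  0.1243 -0.4937 -0.3011 -0.1952 -1.2208] wf [ 1.2653 -0.3259 -3.5578] gap 0.010532324730197348 grip 39.55203831195831
z [ 0.5444  0.4314 -0.7194] tilt 43.99754424315269 turn to level y, share: -0.003486561106180584 grasp pt [0.6436 0.2328 0.2259]
world [-0.0019  0.0004 -0.0823] units [0.5803 0.0122 0.5833]
[[259.8, 12.4], [260.7, 129.4], [261.2, 210.5]] [[206.3, 295.3], [202.1, 278.2], [199.8, 269.0]]
```

View pics/v2.png

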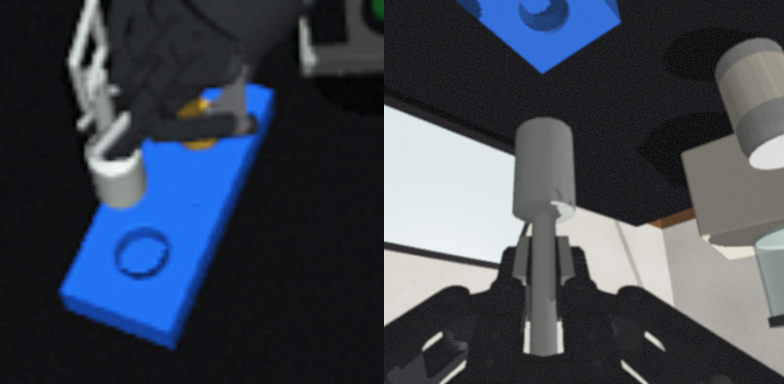

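The scene crop shows the foot hovering up-left of the socket ring, which is at scene (207,295.6). The wrist crop shows the socket at (261,12) and the foot axis at column 260, both within about 1 px of prediction. I'll check the foot edges numerically.

```bash
python3 - <<'E'
from h import *
import pickle
np.set_printoptions(precision=4,suppress=True)
a=cv2.imread("pics/s2.png");hs=cv2.cvtColor(a,40);m=((hs[...,1]<90)&(hs[...,2]>70)).astype(np.uint8)
print("\n".join(f"{r} "+"".join("#" if v else "." for v in m[r,188:216]) for r in range(264,288)))
w=cv2.imread("pics/w2.png");p=pickle.load(open("w2.pkl","rb"))
h2=cv2.cvtColor(w,40)
mb=cv2.inRange(h2,(105,100,0),(125,255,255));V=h2[...,2]
print("\n".join(f"{r} "+"".join("#" if V[r,c]>200 else "+" if V[r,c]>150 else "o" if V[r,c]>110 else "." for c in range(225,300)) for r in range(0,36,2)))
for zf in(.144,.1435): print(proj("w",[[.645+.016*np.cos(t),.235+.016*np.sin(t),zf] for t in np.linspace(0,6.28,40)],p).min(0),proj("scene",[[.645+.016*np.cos(t),.235+.016*np.sin(t),zf] for t in np.linspace(0,6.28,60)]).max(0),proj("scene",[[.645+.016*np.cos(t),.235+.016*np.sin(t),zf] for t in np.linspace(0,6.28,60)]).min(0))
print("hole ext",[f(proj("w",[[.645+.018*np.cos(t),.235+.018*np.sin(t),.035] for t in np.linspace(0,6.28,40)],p),0) for f in(np.min,np.max)])
g=cv2.cvtColor(w,6);print([int(x) for x in g[108:136,260]]);print([int(x) for x in g[160,222:300]])
E
```

```text
264 .......########.............
265 ......########..............
266 .....########...............
267 .....#######................
268 ....#######.................
269 ....######.......##.........
270 ....#####.......###.........
271 ....######..#######.........
272 .....##############.........
273 .....##############.........
274 ......#############.........
275 ......##############........
276 ......##############........
277 .......#############........
278 .......#############........
279 .......#############........
280 .......############.........
281 ........###########.........
282 .........#########..........
283 ..........######............
284 ............................
285 ............................
286 ............................
287 ............................
0 #######################################++o..............o++################
2 ##########+++###########################++o..............o++###############
4 ##########++++##########################+oo...............o+###############
6 #########+++o++#######################+oo.................o++###########
[... 1096 characters left out ...]
############
[232.4518 110.739 ] [208.8338 284.5317] [195.2992 271.9099]
[232.4844 110.006 ] [208.8518 284.6163] [195.3238 271.9987]
hole ext [array([235.535 , -10.5903]), array([284.0965,  32.9601])]
[31, 26, 30, 25, 32, 26, 33, 36, 46, 70, 94, 106, 109, 107, 107, 105, 108, 111, 109, 106, 107, 108, 110, 106, 108, 106, 109, 108]
[228, 229, 229, 229, 229, 227, 228, 222, 193, 128, 92, 90, 88, 91, 97, 93, 97, 99, 97, 99, 102, 100, 102, 101, 103, 103, 105, 106, 111, 107, 105, 110, 106, 109, 108, 111, 107, 106, 108, 109, 111, 110, 109, 114, 112, 113, 115, 118, 119, 121, 118, 119, 122, 121, 121, 126, 130, 129, 126, 131, 131, 130, 131, 133, 133, 129, 113, 89, 53, 37, 37, 33, 27, 26, 31, 33, 30, 34]
```

Request:
arm_command(
  motion=[
    [-1,0.1,0.01,0.1,0],
    [-1,0.2,0.01,0.21,0],
    [-1,0.3,0.01,0.31,0],
    [-1,0.4,0.01,0.41,0],
    [-1,0.5,0.01,0.52,0],
    [-1,0.6,0.01,0.62,0],
    [-1,0.7,0.01,0.72,0],
    [-1,0.74,0.01,0.77,0],
    [-1,0.75,0.01,0.78,0],
    [-1,0.75,0.01,0.78,0],
  ],
)

```text
time_s: 46.4
position: [0.6537, 0.2427, 0.1044]
orientation: [[-0.566, -0.618, 0.545], [-0.443, 0.786, 0.432], [-0.695, 0.003, -0.719]]
wrist_force: [-0.0, -0.3, -3.1]
finger_gap: 0.0103
grip_force: 39.5
```

```bash
python3 st.py "[.6533,.2417,.0785]"; python3 - <<'E'
from h import *
from bench import snapshot
import pickle
b=snapshot("wrist");a=snapshot("scene");t=snapshot("top")
c=cv2.resize(a[260:320,175:235],(390,390));d=cv2.resize(t[140:200,145:205],(390,390))
cv2.imwrite("pics/v3.png",np.hstack([c,d])[...,::-1])
E
```

```text
46.4 [0.6537 0.2427 0.1044] [ 0.4634  0.2859 -0.3971 -0.838  -0.1929 -0.5973] wf [-0.0034 -0.2892 -3.0962] gap 0.010314785695869726 grip 39.507638812065125
z [ 0.5449  0.4316 -0.7189] tilt 44.03709613719095 turn to level y, share: -0.0030120357837030076 grasp pt [0.6434 0.2345 0.1181]
world [-0.0004 -0.001  -0.0259] units [ 0.1873 -0.0064  0.1798]
```

View pics/v3.png

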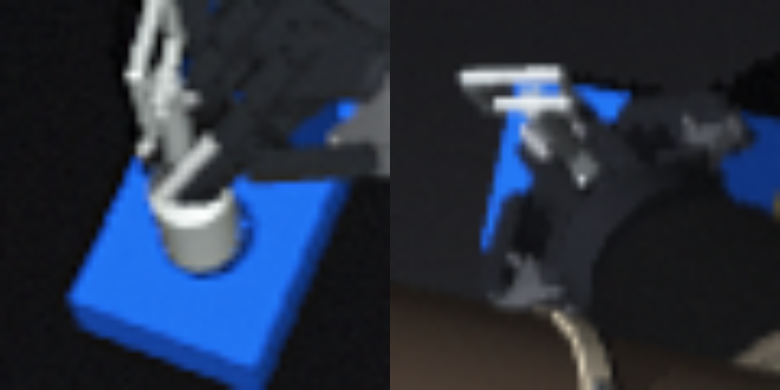

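The scene crop shows the foot centred over the socket to within about 1 mm. I'll lower it slowly.

Request:
arm_command(
  motion=[
    [-1,0.02,0,0.01,0],
    [-1,0.04,0,0.03,0],
    [-1,0.06,0,0.05,0],
    [-1,0.08,0,0.07,0],
    [-1,0.1,0,0.09,0],
    [-1,0.12,0,0.11,0],
    [-1,0.14,0,0.13,0],
    [-1,0.16,0,0.15,0],
    [-1,0.16,0,0.15,0],
    [-1,0.16,0,0.15,0],
  ],
)

```text
time_s: 47.55
position: [0.6523, 0.2425, 0.0817]
orientation: [[-0.567, -0.619, 0.544], [-0.443, 0.786, 0.432], [-0.694, 0.004, -0.72]]
wrist_force: [2.4, -2.2, -5.0]
finger_gap: 0.0105
grip_force: 39.4
```

Request:
arm_command(
  motion=[
    [-1,0,-0.01,0,0],
    [-1,0.01,-0.01,0.01,0],
    [-1,0.02,-0.01,0.02,0],
    [-1,0.02,-0.01,0.02,0],
    [-1,0.03,-0.01,0.03,0],
    [-1,0.03,-0.01,0.03,0],
    [-1,0.03,-0.01,0.03,0],
    [-1,0.03,-0.01,0.03,0],
    [-1,0.03,-0.01,0.03,0],
    [-1,0.03,-0.01,0.03,0],
  ],
)

```text
time_s: 48.55
position: [0.6537, 0.2426, 0.0802]
orientation: [[-0.564, -0.619, 0.546], [-0.442, 0.785, 0.434], [-0.697, 0.003, -0.717]]
wrist_force: [-4.1, -2.1, 9.6]
finger_gap: 0.0105
grip_force: 40.8
```

Contact with the socket floor. I'll release and back out along the tool axis.

Request:
arm_command(
  motion=[
    [-1,-0.02,0,-0.02,0],
    [-1,-0.02,0,-0.02,0],
    [1,-0.02,0,-0.02,0],
    [1,-0.02,0,-0.02,0],
    [1,-0.02,0,-0.02,0],
    [1,-0.02,0,-0.02,0],
    [1,-0.02,0,-0.02,0],
    [1,-0.02,0,-0.02,0],
    [1,-0.02,0,-0.02,0],
    [1,-0.02,0,-0.02,0],
  ],
)

```text
time_s: 49.55
position: [0.6529, 0.242, 0.081]
orientation: [[-0.566, -0.619, 0.544], [-0.443, 0.785, 0.432], [-0.695, 0.004, -0.719]]
wrist_force: [0.2, 0.1, 0.5]
finger_gap: 0.0854
grip_force: 0.0
```

Request:
arm_command(
  motion=[
    [1,0,0,-0.1,0],
    [1,0,0,-0.2,0],
    [1,0,0,-0.3,0],
    [1,0,0,-0.4,0],
    [1,0,0,-0.5,0],
    [1,0,0,-0.6,0],
    [1,0,0,-0.7,0],
    [1,0,0,-0.8,0],
    [1,0,0,-0.9,0],
    [1,0,0,-1,0],
  ],
)

```text
time_s: 50.55
position: [0.5982, 0.1986, 0.1532]
orientation: [[-0.566, -0.619, 0.544], [-0.443, 0.785, 0.432], [-0.695, 0.004, -0.719]]
wrist_force: [-0.4, 0.7, -0.0]
finger_gap: 0.0854
grip_force: 0.0
```

```bash
python3 st.py "[.503,.0145,.10]"; python3 - <<'E'
from h import *
from bench import snapshot
import pickle
p=camera_params("wrist");b=snapshot("wrist");a=snapshot("scene");pickle.dump(p,open("w4.pkl","wb"));cv2.imwrite("pics/w4.png",b[...,::-1]);cv2.imwrite("pics/s4.png",a[...,::-1])
c=cv2.resize(a[235:325,165:255],(384,384))
cv2.imwrite("pics/v4.png",np.hstack([c,b[:,100:500]])[...,::-1])
print(proj("scene",[[.645,.235,z] for z in(.013,.063,.155,.201)]).round(1).tolist())
print(proj("w",[[.645,.235,z] for z in(.013,.063,.155,.201)]+[[.503,.0145,.038]],p).round(1).tolist())
E
```

```text
50.55 [0.5982 0.1986 0.1532] [ 0.4802  0.1156 -0.5295 -0.6773 -0.2122 -0.7716] wf [-0.4448  0.6539 -0.0326] gap 0.08542238370971802 grip 0.0
z [ 0.5443  0.4323 -0.7189] tilt 44.03348650700086 turn to level y, share: -0.0033024387889974975 grasp pt [0.5879 0.1904 0.1669]
world [-0.0952 -0.1841 -0.0532] units [ 1.7249 -0.8585 -0.9316]
[[207.0, 298.3], [205.3, 291.2], [201.6, 276.2], [199.5, 267.7]]
[[258.5, 112.3], [258.7, 161.5], [259.0, 279.8], [259.3, 355.1], [446.9, 527.9]]
```

View pics/v4.png

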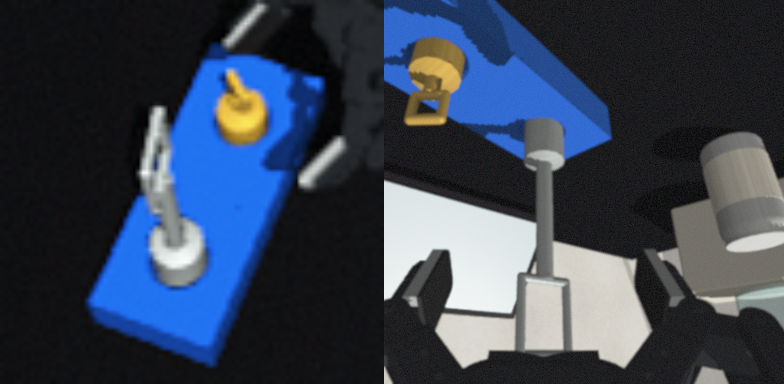

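The weight stands home in the socket: its foot top is at wrist (260,159) against a predicted (259,161), and it is upright. Next is the key. I'll close the fingers and move above it.

Request:
arm_command(
  motion=[
    [1,0.1,-0.05,-0.15,0],
    [1,0.2,-0.1,-0.3,0],
    [1,0.3,-0.16,-0.4,0],
    [0,0.4,-0.22,-0.5,0],
    [-1,0.5,-0.28,-0.6,0],
    [-1,0.6,-0.33,-0.7,0],
    [-1,0.7,-0.38,-0.7,0],
    [-1,0.8,-0.43,-0.7,0],
    [-1,0.8,-0.43,-0.7,0],
    [-1,0.8,-0.43,-0.7,0],
  ],
)

```text
time_s: 51.65
position: [0.5422, 0.099, 0.1473]
orientation: [[-0.567, -0.618, 0.544], [-0.442, 0.786, 0.432], [-0.695, 0.004, -0.719]]
wrist_force: [-0.7, 0.4, 0.4]
finger_gap: -0.0006
grip_force: 0.0
```

Request:
arm_command(
  motion=[
    [-1,0.1,-0.06,-0.05,0],
    [-1,0.2,-0.12,-0.1,0],
    [-1,0.3,-0.18,-0.15,0],
    [-1,0.4,-0.24,-0.2,0],
    [-1,0.5,-0.3,-0.25,0],
    [-1,0.6,-0.36,-0.3,0],
    [-1,0.7,-0.43,-0.32,0],
    [-1,0.73,-0.43,-0.32,0],
    [-1,0.73,-0.43,-0.32,0],
    [-1,0.73,-0.43,-0.32,0],
  ],
)

```text
time_s: 52.65
position: [0.5098, 0.0198, 0.1198]
orientation: [[-0.566, -0.619, 0.544], [-0.443, 0.785, 0.432], [-0.695, 0.004, -0.719]]
wrist_force: [-0.3, 0.2, -0.4]
finger_gap: -0.0004
grip_force: 0.0
```

```bash
python3 st.py "[.509,.0195,.048]"; python3 - <<'E'
from h import *
from bench import snapshot
p=camera_params("wrist");b=snapshot("wrist")[...,::-1];cv2.imwrite("pics/w5.png",b)
m=cv2.inRange(cv2.cvtColor(b,40),(50,120,50),(75,255,255))
print(proj("w",[[.503,.0145,.038]],p))
for c in cv2.findContours(m,0,1)[0]:
    if cv2.contourArea(c)>80:
        e=cv2.fitEllipse(c);print(e,cv2.boundingRect(c),[plane("w",e[0],z,p).round(4) for z in(.034,.038,.042)],tri(ray("w",e[0],p),ray("top",(251.5,213.2))),tri(ray("w",e[0],p),ray("scene",(271.3,230.4))))
E
```

```text
52.65 [0.5098 0.0198 0.1198] [-0.1447  0.0852 -0.5547 -1.0472 -0.6246  0.0292] wf [-0.2541  0.2036 -0.3637] gap -0.0003936141956627776 grip 0.0
z [ 0.5441  0.4325 -0.7189] tilt 44.03343548424039 turn to level y, share: -0.0032599827439966918 grasp pt [0.4995 0.0116 0.1334]
world [-0.0008 -0.0003 -0.0718] units [ 0.505  -0.0001  0.5101]
[[259.26611752 113.25579912]]
((257.5113220214844, 118.1006088256836), (41.780906677246094, 48.08203887939453), 85.5954360961914) (234, 98, 48, 42) [array([0.511 , 0.0194, 0.034 ]), array([0.5072, 0.0164, 0.038 ]), array([0.5033, 0.0134, 0.042 ])] (array([0.50409582, 0.01492153, 0.0406658 ]), np.float64(0.001409711514674315)) (array([0.50251238, 0.01338071, 0.0422561 ]), np.float64(0.0010321629135631603))
```

Request:
arm_command(
  motion=[
    [-1,0.08,0,0.08,0],
    [-1,0.16,0,0.16,0],
    [-1,0.24,0,0.25,0],
    [-1,0.32,0,0.33,0],
    [-1,0.38,0,0.39,0],
    [-1,0.42,0,0.44,0],
    [-1,0.45,0,0.46,0],
    [-1,0.47,0,0.49,0],
    [-1,0.49,0,0.51,0],
    [-1,0.51,0,0.53,0],
  ],
)

```text
time_s: 53.7
position: [0.51, 0.0201, 0.0469]
orientation: [[-0.565, -0.62, 0.545], [-0.443, 0.785, 0.433], [-0.696, 0.003, -0.718]]
wrist_force: [-12.9, -5.7, 30.6]
finger_gap: -0.0001
grip_force: 15.8
```

Request:
arm_command(
  motion=[
    [-1,-0.004,0,-0.004,0],
    [-1,-0.005,0,-0.005,0],
    [-1,-0.005,0,-0.005,0],
    [-1,-0.005,0,-0.005,0],
    [-1,-0.005,0,-0.005,0],
    [-1,-0.005,0,-0.005,0],
    [-1,-0.005,0,-0.005,0],
    [-1,-0.005,0,-0.005,0],
    [-1,-0.005,0,-0.005,0],
    [-1,-0.005,0,-0.005,0],
  ],
)

```text
time_s: 54.7
position: [0.5098, 0.02, 0.0475]
orientation: [[-0.565, -0.62, 0.545], [-0.443, 0.785, 0.433], [-0.696, 0.003, -0.718]]
wrist_force: [-3.6, -0.8, 8.2]
finger_gap: -0.0004
grip_force: 3.8
```

```bash
python3 - <<'E'
from h import *
from bench import snapshot,monitor
p=camera_params("wrist");b=snapshot("wrist")[...,::-1]
s=snapshot("scene")[...,::-1]
print(monitor.get_state()["wrist_force"],monitor.get_state()["position"])
cv2.imwrite("pics/k.png",np.hstack([b[:,60:460],cv2.resize(s[190:270,230:310],(384,384))]))
E
```

```text
[-3.10495527 -1.9290177   7.67384042] [0.50978426 0.0199683  0.04750435]
```

View pics/k.png

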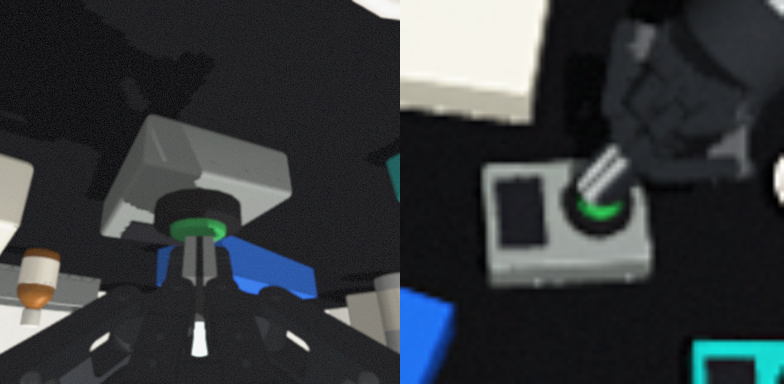

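The fingers sit on the green key with 8 N, above the 5 N needed for full travel, so it is fully down. I'll hold briefly, then lift away.

Request:
arm_command(
  motion=[
    [-1,0,0,0,0],
    [-1,0,0,0,0],
    [-1,0,0,0,0],
    [-1,0,0,0,0],
    [-1,-0.05,0,-0.05,0],
    [-1,-0.15,0,-0.15,0],
    [-1,-0.3,0,-0.3,0],
    [-1,-0.4,0,-0.4,0],
    [-1,-0.5,0,-0.5,0],
    [-1,-0.5,0,-0.5,0],
  ],
)

```text
time_s: 55.8
position: [0.5116, 0.0204, 0.1198]
orientation: [[-0.563, -0.62, 0.547], [-0.444, 0.785, 0.432], [-0.697, 0.0, -0.717]]
wrist_force: [-0.2, -0.2, -0.2]
finger_gap: 0.0003
grip_force: 0.0
```

```bash
python3 - <<'E'
from h import *
from bench import snapshot
s=snapshot("scene")[...,::-1];m=((cv2.cvtColor(s,40)[...,1]<90)&(cv2.cvtColor(s,40)[...,2]>70)).astype(np.uint8)
old=cv2.imread("pics/s4.png")
print("rack-region change",np.abs(s[235:325,165:235].astype(int)-old[235:325,165:235]).mean())
E
python3 st.py
```

```text
rack-region change 3.8035449735449736
55.85 [0.5111 0.0206 0.1186] [-0.1454  0.0891 -0.5539 -1.054  -0.6225  0.0389] wf [-1.3306 -0.2987 -0.3308] gap -8.866948848620807e-05 grip 0.0
z [ 0.5458  0.4324 -0.7177] tilt 44.133840956063274 turn to level y, share: -0.0012290150785859723 grasp pt [0.5008 0.0124 0.1323]
```

The weight hasn't moved (the small image change is the hand's shadow), and the key is clear of the fingers. Handing in.

```bash
python3 -c "
from bench import bot
print(bot.close_job())"
```

```text
the job is handed in; nothing more can be done
None
```

I lifted the check weight off the hook and set it upright in the empty socket, then pressed the zero key with about 8 N for over a second and released it. I handed the job in at about 56 s; the hand-in returned no verdict.

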